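Pull the dirty cartridge out of a duplex filter with the hook puller

TASK

Change the dirty brown cartridge of the two-bay water filter: click the selector on top round until its pointer stands at the green mark on the dirty cartridge's side, which turns the lock cam clear of that bay only; then take the hook puller from its cradle, hook the steel D-handle deep inside the bay and draw the dirty cartridge right out onto the white drip tray, upright, touching it with the puller only. Lay the puller back in its cradle and leave the selector where you set it, the clean white cartridge in its bay and the things around undisturbed.

Things in the scene. Friction and masses are not known exactly. Their poses are not given: they have to be found in the camera images.
- filter_unit: Two-bay water filter with drip tray, fixed. Frame: x into the bays, z up, origin on the worktop below the middle of the mouths. Bays and tray share one level floor at z = 14 mm. Bays at y = +40 and -40 mm, 64 mm wide, x = 0 (open mouth) to 232 mm; 156 mm wide over all. Partition 72 mm high. Clear cover, z = 90 to 96 mm. Gauge on the cover at x = 180 to 230 mm, up to z = 150 mm.
- bay_plus (a point): Middle of the mouth of the bay at the filter's +y side, 47 mm above the worktop (33 mm above the bay floor). A tool in a bay must stay below z = 72 mm: the half-moon brass lock cam, radius 48 mm, turns above that, round the selector's axis.
- bay_minus (a point): Middle of the mouth of the bay at the filter's -y side, 47 mm above the worktop.
- tray_middle (a point): Middle of the white drip tray's floor, 14 mm above the worktop. Along the filter's x the tray reaches from -170 to 0 mm, it is 190 mm wide, and 10 mm lips stand on its three outer sides.
- selector (a joint): Selector angle (rad), positive = counter-clockwise from above; its white pointer line points to the filter's -x at 0. Four clicks 0.628 apart: -0.942, -0.314, 0.314, 0.942; stops just beyond. The outer two have green marks: at +0.942 the pointer is on the -y side and only the -y bay is unlocked, at -0.942 only the +y bay. Snaps into an inner one (white marks, both locked) at the start. About 0.07 N m; stays where it snaps in.
- selector_grip (a point): On the selector's axis (52 mm behind the mouth plane), 126 mm over the worktop, in the upper part of its black bar grip: 56 mm long, 16 mm wide, from z = 106 to 138 mm. The point turns with it: x along the bar, away from the pointer; grip it across y.
- dirty_cartridge: Cartridge with brown pleats and blue square end caps, 90 x 56 x 56 mm, 0.15 to 0.31 kg, loose in either bay, front 120 to 145 mm inside the mouth. Origin under its middle, x into the bay, z up; front face at x = -45 mm with a steel D-handle. A lug on the front cap, up to z = 70 mm, meets the lock cam when the bay is locked.
- dirty_cartridge_bar (a point): Middle of the upright bar of the dirty cartridge's D-handle: 8 mm round, at x = -73, y = +14, z = 30 mm of the cartridge. Legs at z = 12 and 48 mm join it to the cap, so it can be hooked from behind between z = 18 and 42 mm (32 to 56 mm over the worktop); 24 mm are free between bar and cap.
- clean_cartridge: Same cartridge with white pleats, in the other bay, with the same frame; it stays there.
- puller: Hook puller, 274 mm long, 0.14 kg, loose, level in its cradle. x along the shaft to the hook, z up; origin on the shaft's axis inside the orange handle, close to the centre of mass: the place to grip, across y. Handle x = -70 to 35 mm, 18 mm wide, z = -13 to 13 mm; then an 8 mm round shaft to x = 200 mm.
- puller_hook (a point): Middle of the puller's hook finger: 8 mm round, level, from (200, 0, 0) to (196, 20, 0) mm of the puller plus a round end (24 mm to +y in all), so it catches a bar lying on the +y side of the shaft when pulled back.
- puller_cradle: Cradle, fixed. Origin on the worktop below the puller's origin, x as the puller's. Foot 245 x 56 x 8 mm, two open U rests 12 mm thick: for the shaft at x = 130 mm (floor z = 51 mm, slot 16 mm wide, sides to 68 mm) and for the handle at x = -52 mm (floor z = 42 mm, slot 25 mm wide, sides to 59 mm).
- cradle_seat (a point): Where the puller's origin is when it lies in the cradle: 55 mm above the worktop; x along the puller to the hook.
- dropper_a: Reagent dropper bottle with orange cap, 40 x 40 x 107 mm, a bystander; origin under its middle.
- dropper_b: Second dropper bottle with orange cap, 40 x 40 x 107 mm, a bystander; origin under its middle.
- measuring_cup: Small clear measuring cup, 40 x 40 x 46 mm, a bystander; origin under its middle.
- small_jar: Small jar with white lid, 38 x 38 x 72 mm, a bystander; origin under its middle.
- strip_tube: Test-strip tube lying on its side, white with a green cap, 30 x 98 x 30 mm, a bystander.
- spare_vial: Glass vial, 29 mm wide, 82 mm high, a bystander; origin under its middle.

How it is judged:
By the outcome, as a careful person would: the job done as asked, in the order asked, and still so for the second after the job is handed in, with the robot touching nothing.
It also fails if it takes over 72 s, if anything falls off the work surface, if the arm or the gripper's body presses on something with over 40 N, if the wrist force passes 120 N, or if a joint passes its speed limit or range.

ROBOT

A 7-joint arm with a two-finger parallel gripper is mounted at the origin on a cart in front of the work surface, level with it; the furniture and walls round the work are solid. World frame = base frame: x ahead of the robot, y to its left, z up, the work surface at z = 0. Lengths are in m, angles in rad, forces in N, time in s.
With the tool pointing down it reaches from about 0.4 to 0.85 m from the base axis. Payload 10.4 kg.
Tool frame: the origin (TCP) lies at the very end of the fingers, on their centre line; the grasp point (between the pads) lies 19 mm behind it; x points along the fingers, z is the direction in which the jaws open and shut, and the axes are right-handed (so a half turn about x gives the same grasp; the last joint's range is limited). The gripper opens to 85 mm and grips with 20 to 120 N. Pads are 22 mm wide; open, the fingers measure 114 mm over their backs; the gripper's body (76 mm by 85 mm) begins 54 mm behind the grasp point. The pads swing forward as they close: fully open they stand 13 mm farther back than shut.
Start: joints at [-1.263, 0.332, -0.065, 1.46, 0.022, 1.35, -0.088], TCP at [0.203, 0.591, 0.21] pointing down, gripper open.
Joint ranges: [-2.6, 2.6], [-0.5, 2.12], [-1.47, 1.34], [0.16, 2.42], [-1.27, 4.41], [0.06, 2.06], [-2.6, 2.6]. Speed limits (rad/s): [2.22, 2.22, 2.79, 2.79, 3.14, 3.14, 3.14].

INTERFACE

Orientations are given as a unit quaternion [x, y, z, w].
In Python, from workcell import readout, camera, manip gives the robot as it stands.
- The arm moves only by the shell command python3 -m inch 'ROWS' [FORCE]. ROWS is JSON, a list of rows, each a list of 3 entries, a list of its own where there are three numbers: the turn, a rotation vector about the tool's x, y, z in degrees, then the shift along the tool's x, y, z in mm, then the closure, from 0 (fully open) to 1 (shut). In form: [[[wx, wy, wz], [dx, dy, dz], hand], ...]. A call has 1 to 10 rows; each row is the pose to reach, as a shift and turn from the pose measured when the call began, along the tool's axes at that moment; what a row does not reach only later rows make up. A row lasts 1/8 s, in which the tool goes at most 62.5 mm and 10.7 degrees, less where a joint would pass 70% of its speed; a pose out of reach is approached as far as the arm can. A call with a gripper value outside its range is refused whole. The fingers move at their own pace and stop on an object; FORCE is the grip in N (left out, the last holds). Time passes only in rows, so rows that repeat a pose let the fingers close. It gives the time, the measured TCP pose, the force and the opening at its end, in the units of the state.
- readout.get_obs(): the state, without advancing time (a new reading comes with each control period).
- camera(name): name is "side" or "top"; returns a dict with "pixels" (420x560x3 uint8, red, green, blue), "range_z" (420x560 float32, m along the optical axis (not along the pixel's ray), 0 where there is no reading), "intrinsics" (3x3 intrinsics, pixels), "extrinsics" (4x4, takes a point from world to camera coordinates). Camera axes: x right, y down, z forward; pixel columns grow to the right and rows downward; lengths in m; the calibration is good to about 2 mm. A picture is of the moment at which its call begins.
- manip.hand_in(): hands the job in, once; it reports no verdict.
The state is a dict: "clock": time; "joint_pos": joint angles; "joint_velocities": joint speeds; "tau": joint torques, N m; "position": TCP position; "ee_rot": TCP orientation; "ft_force": force on the tool from outside, world axes, zero at the start; "torque": the same for the moment, N m; "grip_width": opening from 0.0 (shut) to 1.0 (fully open).
Only numpy, scipy, OpenCV 4.12 (cv2) and the standard library are available. Lean on these libraries where they do the work, as an engineer would, in place of code of your own. Each camera call takes 0.05 s, during which the arm holds its last target.

## Working session

There is one attempt and no reset: what is moved stays moved. The work goes in short steps, Python scripts to look and compute and a shell command to move; the robot and the scene stay as the last step left them, time stands still between calls to the robot, and variables do not carry over. Pictures are saved under pics/ and viewed, and the job is handed in when it is done.

```bash
ls; mkdir -p pics
python3 - <<'E'
from workcell import readout, camera, manip
import cv2,numpy as np
print(readout.get_obs())
for n in ("side","top"):
    c=camera(n); cv2.imwrite(f"pics/{n}0.png",c["pixels"][:,:,::-1])
    np.savez(f"{n}0.npz",**c); print(n,c["intrinsics"],c["extrinsics"])
E
```

```text
pics
{'clock': 0.0, 'joint_pos': array([-1.26261171,  0.33287121, -0.06466787,  1.46092998,  0.02159964,
        1.34988999, -0.08849651]), 'joint_velocities': array([-0.00013397,  0.00019042, -0.0005527 , -0.00118255,  0.00116466,
       -0.00013418, -0.00030456]), 'tau': array([-1.12824880e-03, -6.25459814e+01,  4.85181611e-02, -3.91598511e+01,
        1.61673746e-02,  1.01622439e-02, -9.83104904e-07]), 'position': array([0.20288598, 0.59073339, 0.20882169]), 'ee_rot': array([-0.41116472,  0.57588563,  0.41054604,  0.57510979]), 'ft_force': array([0.52923463, 0.1116969 , 0.14677767]), 'torque': array([-0.02122494,  0.00467012,  0.06139508]), 'grip_width': 0.9979156920718091}
side [[480.58267995   0.         278.02726067]
 [  0.         480.58267995 200.67493651]
 [  0.           0.           1.        ]] [[ 0.98834793  0.15213946  0.00468463 -0.51321027]
 [ 0.07526684 -0.461744   -0.88381411  0.03089551]
 [-0.1322999   0.87386844 -0.46781479  1.37074294]
 [ 0.          0.          0.          1.        ]]
top [[490.36849881   0.         285.82923181]
 [  0.         490.36849881 208.0447742 ]
 [  0.           0.           1.        ]] [[-0.0408737  -0.99916054  0.0027475  -0.00455795]
 [-0.97787536  0.03943805 -0.20543716  0.51408922]
 [ 0.20515635 -0.01108369 -0.97866645  1.40488107]
 [ 0.          0.          0.          1.        ]]
```

View pics/side0.png

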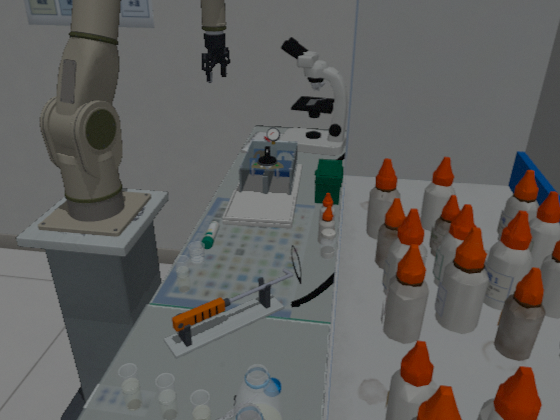

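View pics/top0.png

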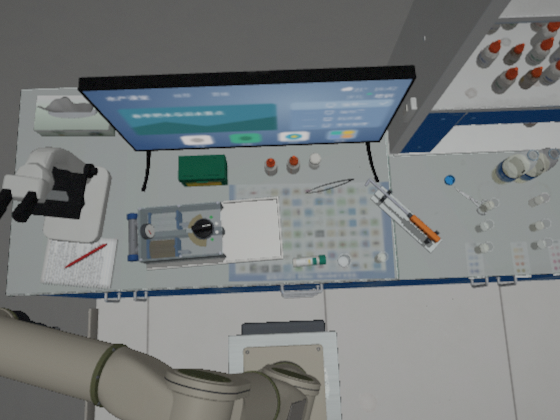

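Run:
```python
import cv2
t=cv2.imread("pics/top0.png"); s=cv2.imread("pics/side0.png")
cv2.imwrite("pics/topf.png",cv2.resize(t[180:290,110:300],None,fx=4.2,fy=4.2,interpolation=cv2.INTER_CUBIC))
cv2.imwrite("pics/topp.png",cv2.resize(t[170:270,350:460],None,fx=6,fy=6,interpolation=cv2.INTER_CUBIC))
cv2.imwrite("pics/sidef.png",cv2.resize(s[115:265,195:355],None,fx=4,fy=4,interpolation=cv2.INTER_CUBIC))
cv2.imwrite("pics/sidep.png",cv2.resize(s[250:360,155:315],None,fx=5,fy=5,interpolation=cv2.INTER_CUBIC))
```

```text
(no output)
```

View pics/topf.png

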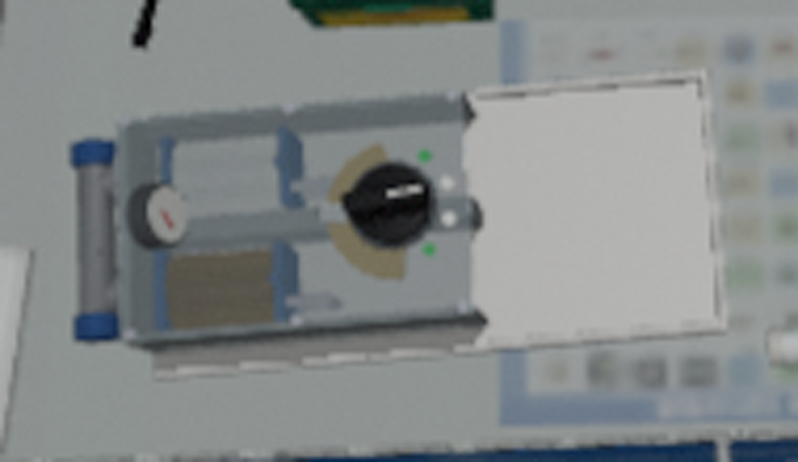

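View pics/sidef.png

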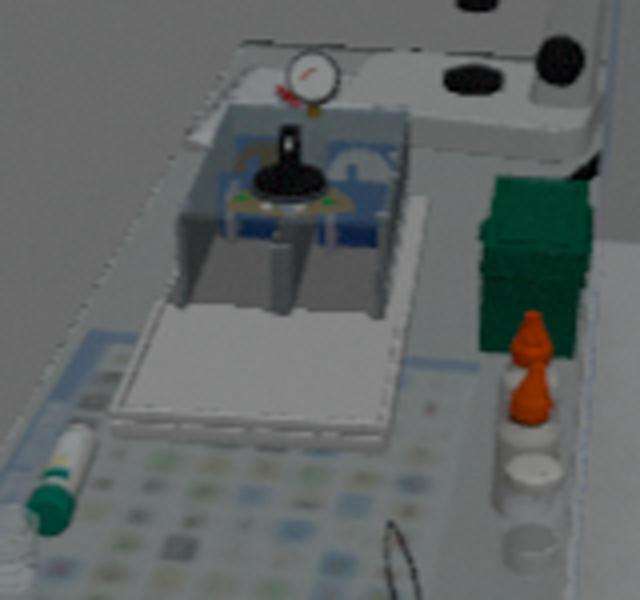

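View pics/topp.png

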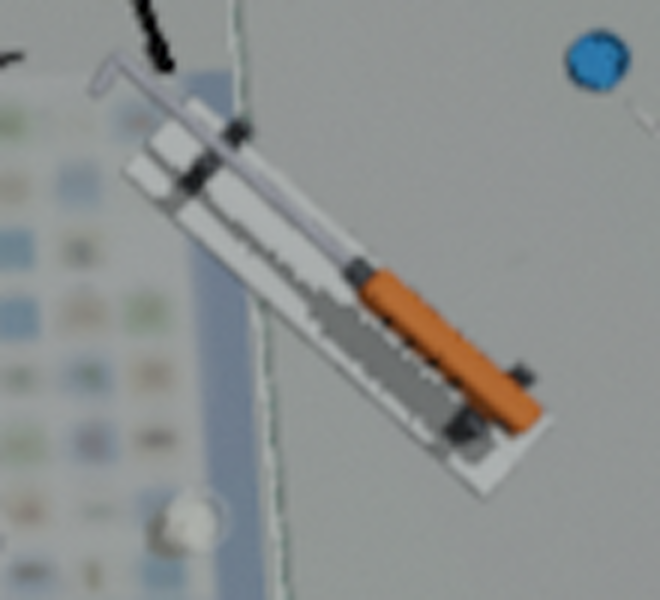

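View pics/sidep.png

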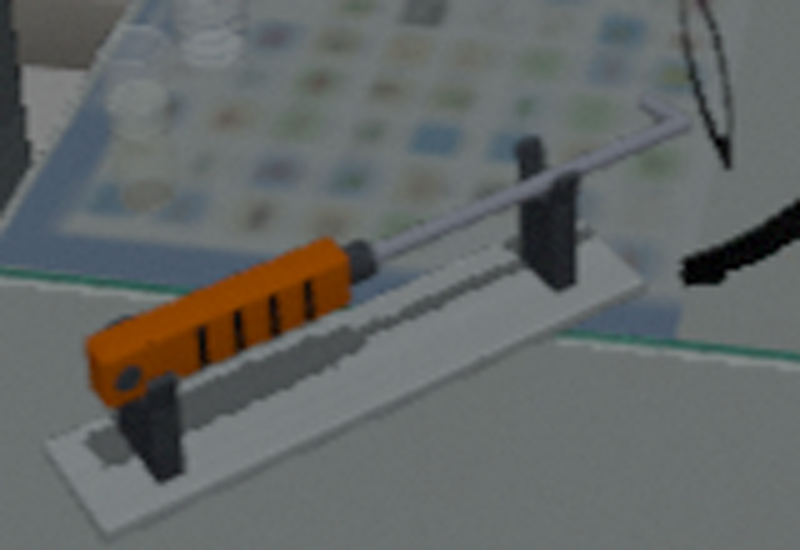

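```bash
cat > h.py <<'E'
import numpy as np, cv2
from scipy.spatial.transform import Rotation as R
def load(n): return dict(np.load(n+".npz"))
def ray(c,uv):
    K=c["intrinsics"];T=c["extrinsics"]; Rm=T[:3,:3]; t=T[:3,3]
    uv=np.atleast_2d(uv).astype(float)
    d=np.c_[(uv[:,0]-K[0,2])/K[0,0],(uv[:,1]-K[1,2])/K[1,1],np.ones(len(uv))]@Rm
    return -Rm.T@t, d
def onz(c,uv,z):
    o,d=ray(c,uv); return o+d*((z-o[2])/d[:,2])[:,None]
def tri(c1,u1,c2,u2):
    o1,d1=ray(c1,u1);o2,d2=ray(c2,u2);out=[]
    for a,b in zip(d1,d2):
        s=np.linalg.lstsq(np.c_[a,-b],o2-o1,rcond=None)[0]
        p,q=o1+a*s[0],o2+b*s[1]; out.append([*((p+q)/2),np.linalg.norm(p-q)])
    return np.array(out)
def proj(c,P):
    P=np.atleast_2d(P); q=P@c["extrinsics"][:3,:3].T+c["extrinsics"][:3,3]; q=q@c["intrinsics"].T
    return q[:,:2]/q[:,2:]
def cloud(c):
    z=c["range_z"]; v,u=np.mgrid[:z.shape[0],:z.shape[1]]
    o,d=ray(c,np.c_[u.ravel(),v.ravel()]); P=o+d*z.ravel()[:,None]; P[z.ravel()==0]=np.nan
    return P.reshape(*z.shape,3)
E
python3 - <<'E'
from h import *
t=load("top0");s=load("side0")
np.set_printoptions(precision=4,suppress=True)
def up(l,f,o): return np.array(l)/f+np.array(o)-0.5+0.5/f
# tray outer corners in both
ta=up([[706,72],[724,328]],4.2,[110,180])
sa=up([[385,437],[108,425]],4,[195,115])
print("tray corners tri (far -x? )",tri(t,ta,s,sa)) 
C=cloud(t)
# depth samples
for n,p in dict(tray=(590,200),cover=(440,130),knob=(400,200),gauge=(165,213),handle=None).items() if 0 else []: pass
for n,p in dict(tray=(590,200),cover=(430,280),knob=(385,190),gauge=(165,213)).items():
    u,v=up([p],4.2,[110,180])[0].round().astype(int); print(n,C[v,u])
# white tray mask by depth height
hsv=cv2.cvtColor(t["pixels"],cv2.COLOR_RGB2HSV)
m=((t["pixels"].min(2)>165)).astype(np.uint8); m[:190]=0;m[270:]=0;m[:,:215]=0;m[:,290:]=0
n,l,st,ce=cv2.connectedComponentsWithStats(m); i=1+st[1:,4].argmax(); cs,_=cv2.findContours((l==i).astype(np.uint8),0,2)
print(st[i],ce[i]); r=cv2.minAreaRect(cs[0]);b=cv2.boxPoints(r);print(r,b); print(onz(t,b,0.014))
# orange handle
for nm,c,o in(("t",t,(350,170,460,270)),("s",s,(155,250,315,360))):
    h=cv2.cvtColor(c["pixels"],cv2.COLOR_RGB2HSV); m=((h[...,0]<15)&(h[...,1]>150)&(h[...,2]>90)).astype(np.uint8)
    mm=np.zeros_like(m); mm[o[1]:o[3],o[0]:o[2]]=m[o[1]:o[3],o[0]:o[2]]
    cs,_=cv2.findContours(mm,0,2); k=max(cs,key=cv2.contourArea); r=cv2.minAreaRect(k); print(nm,r,cv2.boxPoints(r).tolist())
    if nm=="t":
        M=mm>0; P=C[M]; print("depth z of handle",np.nanmedian(P[:,2]),np.nanpercentile(P[:,2],[10,90])); P=P[P[:,2]>0.055]; q=P[:,:2].mean(0); U,S,V=np.linalg.svd(P[:,:2]-q,full_matrices=False); print(q,V[0],np.rad2deg(np.arctan2(V[0,1],V[0,0])),np.ptp((P[:,:2]-q)@V[0]),np.ptp((P[:,:2]-q)@V[1]))
E
```

```text
tray corners tri (far -x? ) [[ 0.5563 -0.0029  0.014   0.0037]
 [ 0.3681 -0.0092  0.0094  0.006 ]]
tray [0.4679 0.0852 0.0112]
cover [0.4032 0.189  0.0949]
knob [0.4581 0.2136 0.1329]
gauge [0.45   0.3584 0.1316]
[ 220  200   63   63 3236] [250.7889 230.5763]
((250.60348510742188, 230.24139404296875), (59.04534149169922, 59.128387451171875), 85.2363510131836) [[218.6897 203.2759]
 [277.6138 198.3655]
 [282.5173 257.2069]
 [223.5931 262.1172]]
[[ 0.5449  0.1789  0.014 ]
 [ 0.5531 -0.0019  0.014 ]
 [ 0.3719 -0.0098  0.014 ]
 [ 0.3644  0.1665  0.014 ]]
t ((424.2533874511719, 228.2913360595703), (35.05704879760742, 6.92919921875), 40.23635482788086) [[408.6343994140625, 219.61373901367188], [413.11029052734375, 214.3240966796875], [439.87237548828125, 236.96893310546875], [435.396484375, 242.25857543945312]]
depth z of handle 0.06646694961862343 [0.0615 0.0705]
[ 0.4342 -0.4277] [-0.7173 -0.6968] -135.83190296669443 0.09994847701646034 0.01987200602381784
s ((198.624267578125, 313.8017578125), (14.577278137207031, 56.67732620239258), 67.61986541748047) [[169.6449737548828, 317.85205078125], [222.0532684326172, 296.27215576171875], [227.6035614013672, 309.75146484375], [175.1952667236328, 331.33135986328125]]
```

Run:
```python
from h import *
np.set_printoptions(precision=4,suppress=True)
t=load("top0");s=load("side0")
for nm,c in (("t",t),("s",s)):
    P=cloud(c).reshape(-1,3); 
    box=(P[:,0]>.3)&(P[:,0]<.62)&(P[:,1]>.1)&(P[:,1]<.45)
    for lo,hi in((.088,.102),):
        q=P[box&(P[:,2]>lo)&(P[:,2]<hi)]
        r=cv2.minAreaRect((q[:,:2]*1000).astype(np.float32)); print(nm,len(q),r,np.median(q[:,2])); print(cv2.boxPoints(r))
        f=r
    for lo,hi in ((.125,.145),):
        q=P[box&(P[:,2]>lo)&(P[:,2]<hi)&(P[:,1]<.3)]
        r=cv2.minAreaRect((q[:,:2]*1000).astype(np.float32)); print("knob",len(q),r,q.mean(0),np.median(q[:,2]),q[:,2].max())
    q=P[(P[:,0]>.33)&(P[:,0]<.6)&(P[:,1]>-.03)&(P[:,1]<.15)&(P[:,2]>.006)&(P[:,2]<.03)]
    r=cv2.minAreaRect((q[:,:2]*1000).astype(np.float32)); print("tray",r,np.median(q[:,2]),np.percentile(q[:,2],98)); print(cv2.boxPoints(r))
```

```text
t 4029 ((494.90435791015625, 282.96820068359375), (247.9158935546875, 244.52301025390625), 1.8848947286605835) 0.09520916263231438
[[366.9921 401.0864]
 [375.0349 156.6957]
 [622.8167 164.85  ]
 [614.7738 409.2407]]
knob 124 ((453.1187744140625, 214.60858154296875), (16.997831344604492, 55.041259765625), 8.328535079956055) [0.4519 0.2141 0.1361] 0.13639567863572077 0.14310257262432557
tray ((466.84820556640625, 59.900970458984375), (179.67440795898438, 266.0517578125), 89.7274169921875) 0.013713696591920232 0.02540334207536296
[[333.3965 -29.3024]
 [599.4452 -30.5681]
 [600.2999 149.1043]
 [334.2512 150.37  ]]
s 1366 ((494.9187927246094, 282.008544921875), (245.60179138183594, 248.81903076171875), 2.502772331237793) 0.09580474897572594
[[366.8024 400.937 ]
 [377.6677 152.3553]
 [623.0352 163.0801]
 [612.1699 411.6618]]
knob 57 ((454.5882263183594, 209.45335388183594), (15.059675216674805, 54.72565841674805), 9.610033988952637) [0.4552 0.2032 0.1346] 0.13613855920518314 0.13944705032426885
tray ((459.8453063964844, 69.62953186035156), (189.6262664794922, 167.08811950683594), 2.0701451301574707) 0.014224704976196212 0.024481021477297554
[[362.0762 149.6941]
 [368.1119 -17.2849]
 [557.6144 -10.4351]
 [551.5787 156.544 ]]
```

Run:
```python
from h import *
np.set_printoptions(precision=4,suppress=True)
t=load("top0");s=load("side0")
def up(l,f,o): return np.array(l)/f+np.array(o)-0.5+0.5/f
T=up([[118,58],[97,93],[360,272],[530,420]],6,[350,170]); S=up([[685,122],[645,103],[362,255],[95,345]],5,[155,250])
r=tri(t,T,s,S);print("hook corner, tip, collar, handle end",r)
# shaft line from top pixels at z=.055
T=up([[150,85],[200,132],[250,176],[300,220],[340,255],[400,305],[450,350],[500,392]],6,[350,170]);P=onz(t,T[:5],.055);print(P);
d=P[4]-P[0];print("shaft yaw",np.rad2deg(np.arctan2(-d[1],-d[0])))
# pointer line
K=up([[387,195],[425,187],[348,203]],4.2,[110,180]);print(onz(t,K,.138))
# cartridge brown, front cap, handle of dirty
c=cloud(t)
B=up([[165,250],[165,325],[275,250],[275,322],[297,320],[297,246],[300,302],[338,303]],4.2,[110,180])
print(onz(t,B[:6],.070)); print(onz(t,B[6:],.062))
# handle in depth
for p in B[6:]: u,v=p.round().astype(int); print(c[v,u])
def loc(P):
    y=np.deg2rad(92.1);x=np.array([np.cos(y),np.sin(y)]);yy=np.array([-x[1],x[0]]);o=.146*x-.4607*yy
    return np.c_[(P[:,:2]-o)@x,(P[:,:2]-o)@yy]
print("filter frame");print(loc(onz(t,B[:6],.070)),loc(onz(t,B[6:],.062)),loc(onz(t,K,.138)))
q=load("side0")
```

```text
hook corner, tip, collar, handle end [[ 0.5914 -0.2798  0.0551  0.0002]
 [ 0.5732 -0.2682  0.0547  0.0015]
 [ 0.4775 -0.39    0.0582  0.0011]
 [ 0.398  -0.464   0.0668  0.0026]]
[[ 0.5769 -0.2948  0.055 ]
 [ 0.5517 -0.3178  0.055 ]
 [ 0.5283 -0.3409  0.055 ]
 [ 0.505  -0.3637  0.055 ]
 [ 0.4865 -0.3819  0.055 ]]
shaft yaw 43.96122536839877
[[0.4541 0.2107 0.138 ]
 [0.4585 0.1856 0.138 ]
 [0.4498 0.2364 0.138 ]]
[[0.434  0.3751 0.07  ]
 [0.3821 0.3742 0.07  ]
 [0.4309 0.2993 0.07  ]
 [0.3811 0.299  0.07  ]
 [0.3819 0.2839 0.07  ]
 [0.4331 0.2841 0.07  ]]
[[0.3952 0.2836 0.062 ]
 [0.3934 0.2574 0.062 ]]
[0.3894 0.2765 0.0969]
[0.3885 0.2513 0.0956]
filter frame
[[0.2129 0.0133]
 [0.214  0.0652]
 [0.1373 0.0191]
 [0.1388 0.0689]
 [0.1238 0.0687]
 [0.1221 0.0175]] [[0.1229 0.0554]
 [0.0968 0.0581]] [[ 0.0479 -0.0009]
 [ 0.0227 -0.0043]
 [ 0.0738  0.0025]]
```

Run:
```python
from h import *
t=cv2.imread("pics/top0.png"); s=cv2.imread("pics/side0.png")
cv2.imwrite("pics/topz.png",cv2.resize(t[205:265,140:230],None,fx=8.5,fy=8.5,interpolation=cv2.INTER_CUBIC))
cv2.imwrite("pics/sidez.png",cv2.resize(s[125:200,235:310],None,fx=8,fy=8,interpolation=cv2.INTER_CUBIC))
```

```text
(no output)
```

View pics/topz.png

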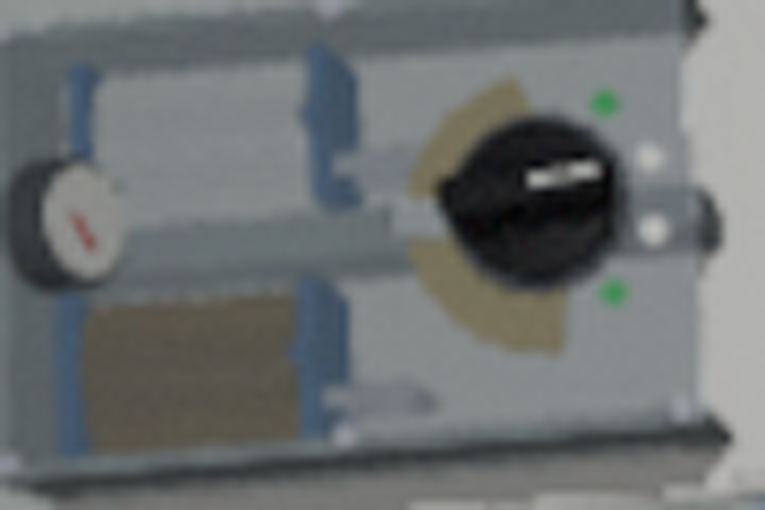

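View pics/sidez.png

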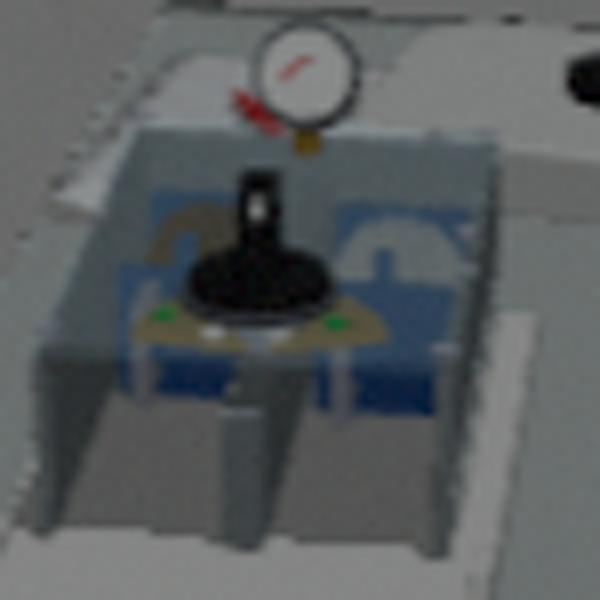

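```bash
cat > g.py <<'E'
import sys
from h import *
from workcell import readout
np.set_printoptions(precision=3,suppress=True)
def cmd(p,yaw,q=None):
    """p: TCP target world; yaw: world angle (deg) of tool z, tool pointing down"""
    o=readout.get_obs(); R0=R.from_quat(o["ee_rot"]); a=np.deg2rad(yaw)
    x=np.array([0,0,-1.]); z=np.array([np.cos(a),np.sin(a),0]); y=np.cross(z,x)
    Rt=R.from_matrix(np.c_[x,y,z])
    w=(R0.inv()*Rt).as_rotvec(degrees=True); d=R0.inv().apply(np.array(p)-o["position"])*1000
    print("turn",w.round(1),"shift",d.round(1))
def st():
    o=readout.get_obs(); M=R.from_quat(o["ee_rot"]).as_matrix()
    print("t",o["clock"],"pos",o["position"],"x",M[:,0],"zyaw",np.rad2deg(np.arctan2(M[1,2],M[0,2])),"q",o["joint_pos"],"F",o["ft_force"],"g",o["grip_width"])
Y=np.deg2rad(92.1);FX=np.array([np.cos(Y),np.sin(Y)]);FY=np.array([-FX[1],FX[0]]);FO=.146*FX-.4607*FY
def f2w(x,y,z): return np.r_[FO+x*FX+y*FY,z]
def w2f(p): return np.r_[(np.array(p)[:2]-FO)@FX,(np.array(p)[:2]-FO)@FY,p[2]]
E
python3 - <<'E'
from g import *
st(); print(f2w(.052,0,.18))
for y in(9.6,-170.4): cmd(f2w(.052,0,.18),y)
E
```

```text
t 0.1 pos [0.203 0.591 0.209] x [-0.    -0.001 -1.   ] zyaw 71.0478429621281 q [-1.263  0.333 -0.065  1.461  0.022  1.35  -0.089] F [-0.118  0.224 -0.104] g 0.9956458103137722
[0.453 0.215 0.18 ]
turn [61.4 -0.1  0. ] shift [  29.3 -358.8 -274.3]
turn [-118.6   -0.    -0.1] shift [  29.3 -358.8 -274.3]
```

```bash
python3 -m inch '[[[61.4,0,0],[10,-359,-274],0.3],[[61.4,0,0],[10,-359,-274],0.3],[[61.4,0,0],[10,-359,-274],0.3],[[61.4,0,0],[10,-359,-274],0.3],[[61.4,0,0],[10,-359,-274],0.3],[[61.4,0,0],[10,-359,-274],0.3],[[61.4,0,0],[29,-359,-274],0.3],[[61.4,0,0],[29,-359,-274],0.3],[[61.4,0,0],[29,-359,-274],0.3]]' 60
python3 - <<'E'
from g import *
st()
from workcell import camera
for n in ("side","top"):
    c=camera(n); cv2.imwrite(f"pics/{n}1.png",c["pixels"][:,:,::-1])
    im=c["pixels"][:,:,::-1]; im=im[115:215,225:325] if n=="side" else im[180:280,140:290]
    cv2.imwrite(f"pics/{n}1z.png",cv2.resize(im,None,fx=5,fy=5,interpolation=cv2.INTER_CUBIC)); np.savez(f"{n}1.npz",**c)
E
```

```text
clock: 1.23
position: [0.4534, 0.2144, 0.1799]
ee_rot: [-0.059, 0.705, 0.058, 0.704]
ft_force: [-0.3, -0.3, 0.5]
grip_width: 0.7
t 1.225 pos [0.453 0.214 0.18 ] x [-0.001 -0.002 -1.   ] zyaw 9.543361846074308 q [-0.848  0.073  0.332  1.837 -0.024  1.237 -0.343] F [-0.299 -0.264  0.548] g 0.7001465238436673
```

View pics/side1z.png

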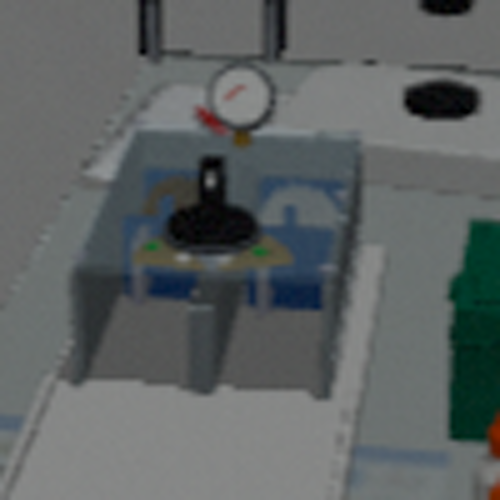

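View pics/top1z.png

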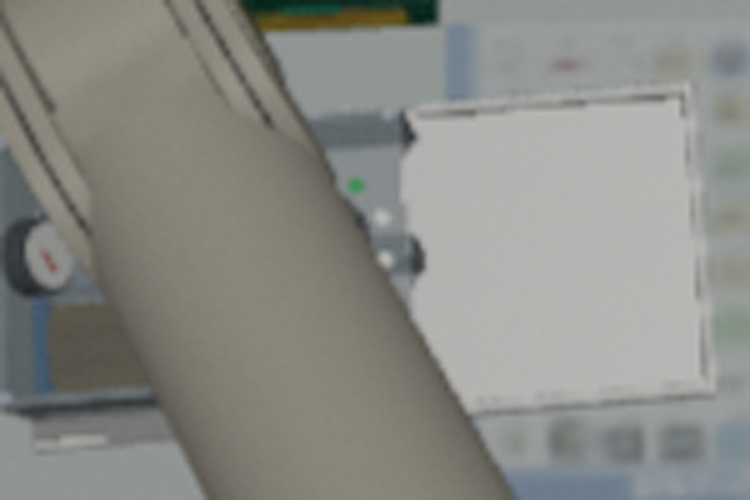

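Run:
```python
from g import *
c=load("side1")
for z in (.18,.19,.2,.138): print(z,(proj(c,[.4534,.2144,z])-[225,115])*5)
```

```text
0.18 [[211.379 100.268]]
0.19 [[211.281  84.108]]
0.2 [[211.182  67.841]]
0.138 [[211.786 166.985]]
```

View pics/side1.png

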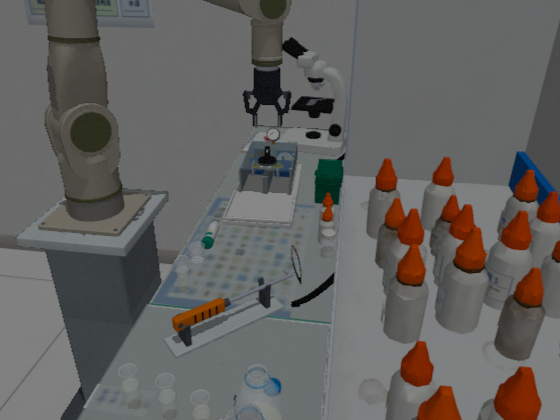

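```bash
python3 -m inch '[[[0,0,0],[62,0,0],0.3],[[0,0,0],[70,0,0],0.3],[[0,0,0],[70,0,0],1],[[0,0,0],[70,0,0],1],[[0,0,0],[70,0,0],1],[[0,0,0],[70,0,0],1]]' 60
python3 -c "
from g import *
st()"
```

```text
clock: 2.08
position: [0.4525, 0.2173, 0.1124]
ee_rot: [-0.06, 0.705, 0.061, 0.704]
ft_force: [-7.2, -1.1, 11.1]
grip_width: 0.155
t 2.075 pos [0.453 0.217 0.112] x [-0.001  0.001 -1.   ] zyaw 9.782900583727622 q [-0.842  0.14   0.329  1.919 -0.052  1.091 -0.321] F [-7.167 -1.114 11.053] g 0.1546917270417993
```

```bash
python3 -m inch '[[[10,0,0],[0,0,0],1],[[20,0,0],[0,0,0],1],[[30,0,0],[0,0,0],1],[[40,0,0],[0,0,0],1],[[50,0,0],[0,0,0],1],[[60,0,0],[0,0,0],1],[[63,0,0],[0,0,0],1],[[63,0,0],[0,0,0],1]]'
python3 - <<'E'
from g import *
st()
o=readout.get_obs(); print(o["torque"])
from workcell import camera
c=camera("side"); cv2.imwrite("pics/s2.png",cv2.resize(c["pixels"][100:215,225:325,::-1],None,fx=5,fy=5,interpolation=cv2.INTER_CUBIC))
E
```

```text
clock: 3.08
position: [0.4556, 0.2159, 0.1129]
ee_rot: [0.318, 0.63, -0.317, 0.633]
ft_force: [17.6, -1.6, -18.0]
grip_width: 0.152
t 3.075 pos [0.456 0.216 0.113] x [ 0.005  0.    -1.   ] zyaw -53.37118912685406 q [-0.92   0.142  0.417  1.921 -0.062  1.087 -1.409] F [ 17.611  -1.603 -18.02 ] g 0.15203126014160354
[-0.511 -3.693  0.103]
```

View pics/s2.png

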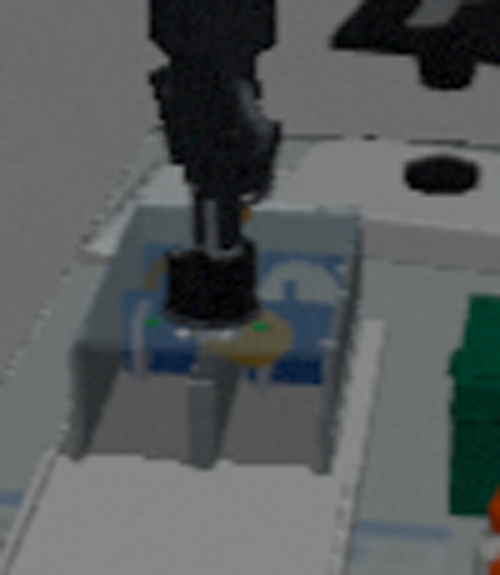

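```bash
python3 -m inch '[[[-1,0,0],[0,0,0],0.5],[[-1,0,0],[0,0,0],0.5],[[-1,0,0],[-40,0,0],0.3],[[-1,0,0],[-100,0,0],0.3],[[-1,0,0],[-100,0,0],0.3]]'
python3 - <<'E'
from g import *
st()
from workcell import camera
c=camera("side"); cv2.imwrite("pics/s3.png",cv2.resize(c["pixels"][100:215,225:325,::-1],None,fx=5,fy=5,interpolation=cv2.INTER_CUBIC))
d=np.deg2rad(44); 
p=np.array([.4475,-.4165,.18]); cmd(p,44-90); cmd(p,44+90)
E
```

```text
clock: 3.75
position: [0.4571, 0.2173, 0.218]
ee_rot: [0.315, 0.632, -0.308, 0.637]
ft_force: [0.3, -0.1, -0.6]
grip_width: 0.7
t 3.75 pos [0.457 0.217 0.218] x [ 0.012  0.006 -1.   ] zyaw -52.337969825661425 q [-0.937  0.042  0.418  1.789 -0.017  1.302 -1.429] F [ 0.341 -0.132 -0.554] g 0.6996146965505707
turn [-6.3  0.2 -0.5] shift [  33.1 -394.   496. ]
turn [173.7  -0.8  -0.3] shift [  33.1 -394.   496. ]
```

View pics/s3.png

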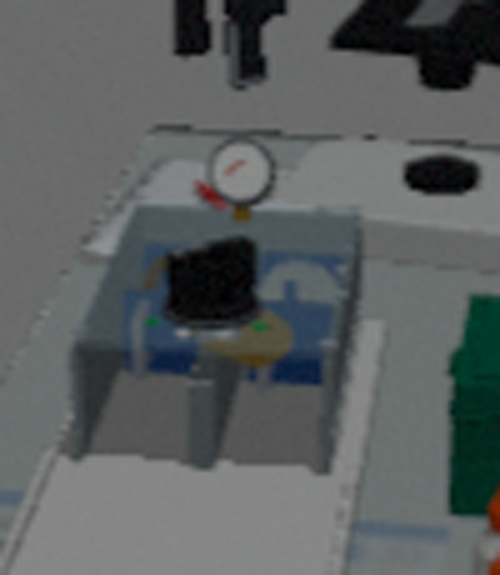

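```bash
python3 -m inch '[[[-6.3,0.2,-0.5],[20,-394,496],0.3],[[-6.3,0.2,-0.5],[20,-394,496],0.3],[[-6.3,0.2,-0.5],[20,-394,496],0.3],[[-6.3,0.2,-0.5],[20,-394,496],0.3],[[-6.3,0.2,-0.5],[20,-394,496],0.3],[[-6.3,0.2,-0.5],[20,-394,496],0.3],[[-6.3,0.2,-0.5],[33,-394,496],0.3],[[-6.3,0.2,-0.5],[33,-394,496],0.3],[[-6.3,0.2,-0.5],[33,-394,496],0.3],[[-6.3,0.2,-0.5],[33,-394,496],0.3]]'
python3 - <<'E'
from g import *
st()
from workcell import camera
c=camera("top"); cv2.imwrite("pics/t4.png",c["pixels"][:,:,::-1]);np.savez("t4.npz",**c)
cv2.imwrite("pics/t4z.png",cv2.resize(c["pixels"][195:275,140:290,::-1],None,fx=5,fy=5,interpolation=cv2.INTER_CUBIC))
c=camera("side"); cv2.imwrite("pics/s4.png",c["pixels"][:,:,::-1])
cmd([.4475,-.4165,.043],-46)
E
```

```text
clock: 5.05
position: [0.4478, -0.4091, 0.1794]
ee_rot: [0.276, 0.652, -0.276, 0.65]
ft_force: [2.0, 1.2, 1.8]
grip_width: 0.697
t 5.05 pos [ 0.448 -0.409  0.179] x [-0.001  0.001 -1.   ] zyaw -45.93409520231868 q [-0.073  0.444  0.978  1.593 -0.377  1.31   0.158] F [1.983 1.18  1.78 ] g 0.6974897621542252
turn [-0.7 -0.2  0.4] shift [135.2   3.9   5. ]
```

View pics/t4z.png

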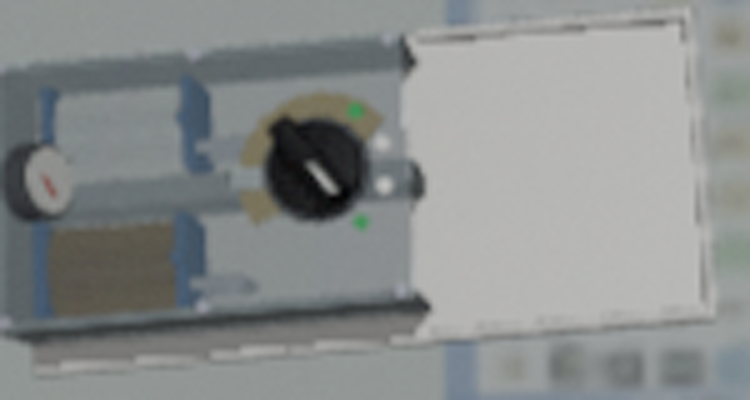

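View pics/s4.png

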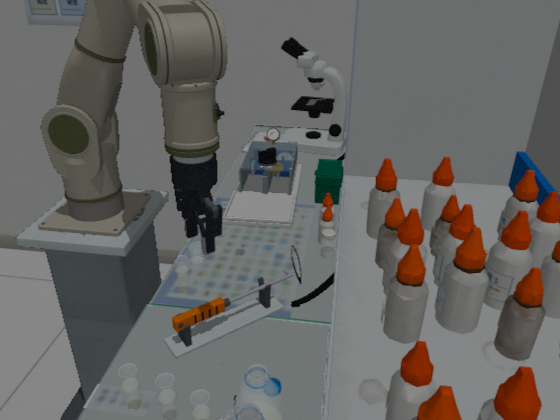

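```bash
python3 -m inch '[[[0,0,0],[60,4,5],0.4],[[0,0,0],[120,4,5],0.4],[[0,0,0],[138,4,5],0.4],[[0,0,0],[138,4,5],0.4],[[0,0,0],[138,4,5],1],[[0,0,0],[138,4,5],1],[[0,0,0],[138,4,5],1],[[0,0,0],[138,4,5],1]]' 80
python3 - <<'E'
from g import *
st()
from workcell import camera
c=camera("side"); cv2.imwrite("pics/s5.png",cv2.resize(c["pixels"][210:360,155:315,::-1],None,fx=4,fy=4,interpolation=cv2.INTER_CUBIC))
E
```

```text
clock: 6.15
position: [0.4487, -0.4172, 0.0425]
ee_rot: [0.278, 0.65, -0.282, 0.649]
ft_force: [-1.8, 1.9, 9.3]
grip_width: 0.173
t 6.15 pos [ 0.449 -0.417  0.043] x [-0.004 -0.003 -1.   ] zyaw -46.63790630121623 q [ 0.015  0.598  0.874  1.711 -0.507  1.077  0.237] F [-1.839  1.91   9.341] g 0.17347619246700324
```

View pics/s5.png

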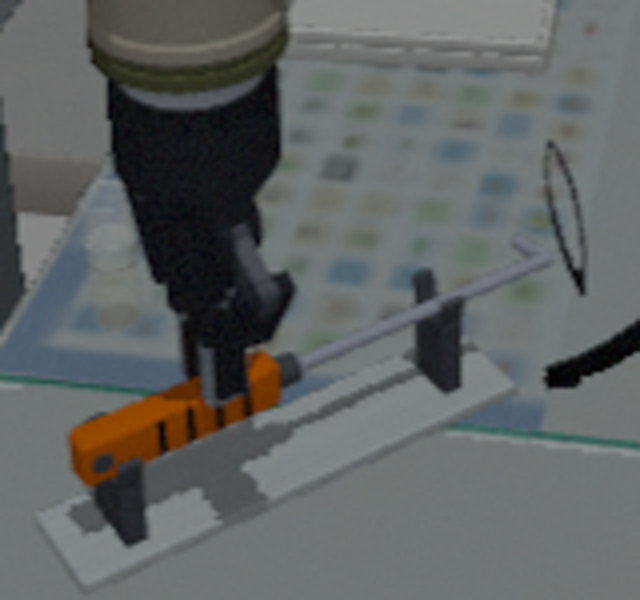

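```bash
python3 -m inch '[[[0,0,0],[-20,0,0],1],[[0,0,0],[-60,0,0],1],[[0,0,0],[-100,0,0],1],[[0,0,0],[-100,0,0],1]]'
python3 - <<'E'
from g import *
st()
from workcell import camera
for n in("top","side"):
    c=camera(n); np.savez(f"{n}6.npz",**c); im=c["pixels"][:,:,::-1]; im=im[150:260,340:470] if n=="top" else im[210:320,180:320]
    cv2.imwrite(f"pics/{n}6.png",cv2.resize(im,None,fx=5,fy=5,interpolation=cv2.INTER_CUBIC))
E
```

```text
clock: 6.7
position: [0.4504, -0.4186, 0.1473]
ee_rot: [0.278, 0.648, -0.282, 0.651]
ft_force: [-0.6, -0.2, -1.8]
grip_width: 0.171
t 6.7 pos [ 0.45  -0.419  0.147] x [ 0.002 -0.007 -1.   ] zyaw -46.659971582372414 q [-0.045  0.486  0.958  1.618 -0.411  1.249  0.174] F [-0.592 -0.222 -1.84 ] g 0.17076798913067895
```

View pics/top6.png

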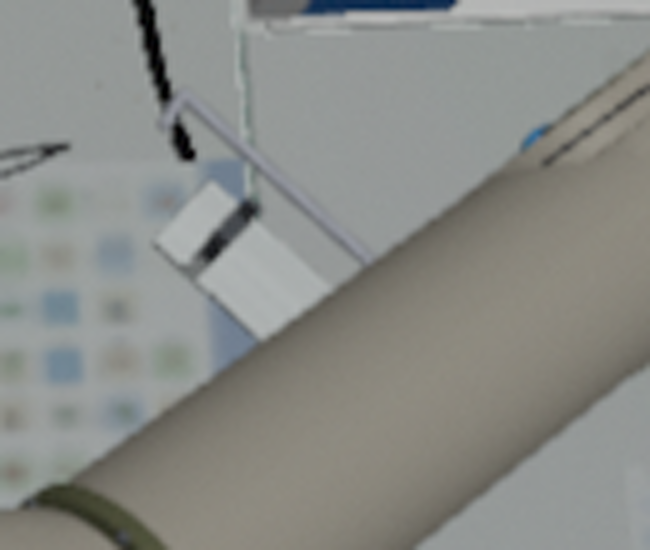

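View pics/side6.png

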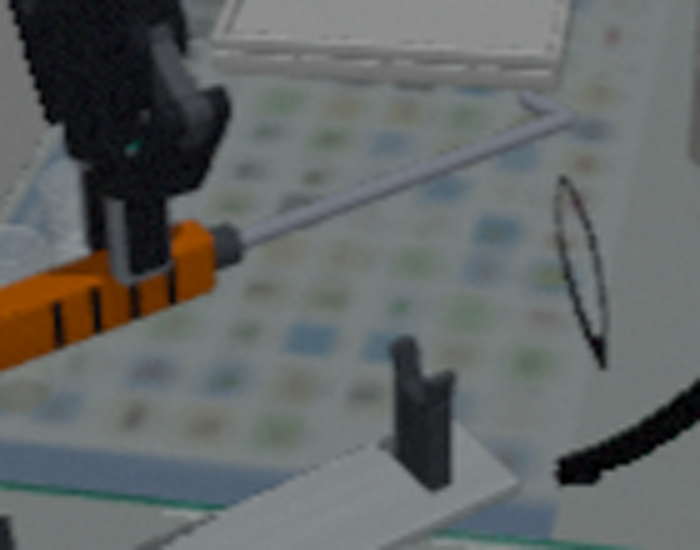

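Run:
```python
from g import *
t=load("top6");s=load("side6")
def up(l,f,o): return np.array(l)/f+np.array(o)-0.5+0.5/f
r=tri(t,up([[183,95],[165,123]],5,[340,150]),s,up([[570,119],[527,101]],5,[180,210]));print(r)
o=readout.get_obs();M=R.from_quat(o["ee_rot"])
P=M.inv().apply(r[:,:3]-o["position"]);print("in tool",P*1000)
# shaft slope from side depth cloud / top at two shaft points
r2=tri(t,up([[365,258]],5,[340,150]),s,up([[0,0]],5,[180,210]))
```

```text
[[ 0.594 -0.282  0.158  0.   ]
 [ 0.576 -0.271  0.159  0.004]]
in tool [[-15.35  197.651   1.331]
 [-15.895 192.505 -18.815]]
```

Run:
```python
from g import *
t=load("top0")
for n,p in dict(tubeL=(294,263),tubeR=(327,260),cup1=(344,261),cup2=(382,257),dropA=(271,163),dropB=(294,161),jar=(315,159)).items():
    print(n,onz(t,p,.03)[0], w2f(onz(t,p,.03)[0]))
im=cv2.imread("pics/top0.png")[230:280,285:400]
cv2.imwrite("pics/tt.png",cv2.resize(im,None,fx=6,fy=6,interpolation=cv2.INTER_CUBIC))
print(f2w(-.2376,.0223,.12)); cmd(f2w(-.2376,.0223,.12),2.1)
```

```text
tubeL [ 0.352 -0.043  0.03 ] [-0.202  0.111  0.03 ]
tubeR [ 0.357 -0.141  0.03 ] [-0.3   0.11  0.03]
cup1 [ 0.352 -0.191  0.03 ] [-0.35   0.116  0.03 ]
cup2 [ 0.359 -0.304  0.03 ] [-0.463  0.113  0.03 ]
dropA [0.662 0.014 0.03 ] [-0.156 -0.201  0.03 ]
dropB [ 0.666 -0.057  0.03 ] [-0.227 -0.202  0.03 ]
jar [ 0.669 -0.122  0.03 ] [-0.292 -0.204  0.03 ]
[ 0.441 -0.075  0.12 ]
turn [-48.7  -0.    0.3] shift [  22.3  228.8 -253.7]
```

View pics/tt.png

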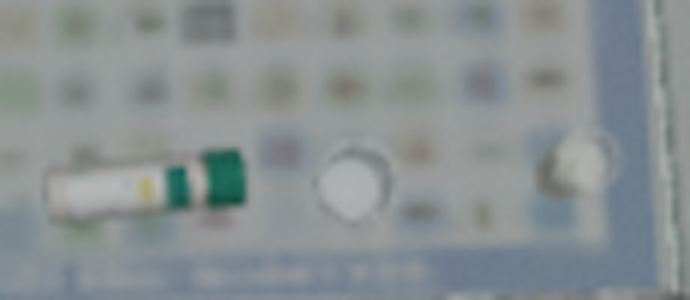

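```bash
python3 -m inch '[[[-10,0,0],[0,60,-50],1],[[-20,0,0],[0,100,-100],1],[[-30,0,0],[0,140,-150],1],[[-40,0,0],[0,185,-205],1],[[-48.7,0,0.3],[0,229,-254],1],[[-48.7,0,0.3],[22,229,-254],1],[[-48.7,0,0.3],[22,229,-254],1],[[-48.7,0,0.3],[22,229,-254],1]]'
python3 - <<'E'
from g import *
st()
from workcell import camera
for n in("top","side"):
    c=camera(n); np.savez(f"{n}7.npz",**c); im=c["pixels"][:,:,::-1]; im=im[190:280,180:330] if n=="top" else im[120:270,190:340]
    cv2.imwrite(f"pics/{n}7.png",cv2.resize(im,None,fx=(5 if n=="top" else 4),fy=(5 if n=="top" else 4),interpolation=cv2.INTER_CUBIC))
cmd(f2w(-.2376,.0223,.0335),2.1)
E
```

```text
clock: 7.8
position: [0.4412, -0.0759, 0.1202]
ee_rot: [-0.012, 0.707, 0.013, 0.707]
ft_force: [-0.4, 0.2, -1.1]
grip_width: 0.167
t 7.8 pos [ 0.441 -0.076  0.12 ] x [-0.001  0.    -1.   ] zyaw 2.017853193489304 q [-0.695 -0.02   0.77   2.054  0.015  1.103  0.103] F [-0.386  0.231 -1.093] g 0.16660160345909775
turn [-0.2  0.  -0. ] shift [87.   0.8  0. ]
```

View pics/top7.png

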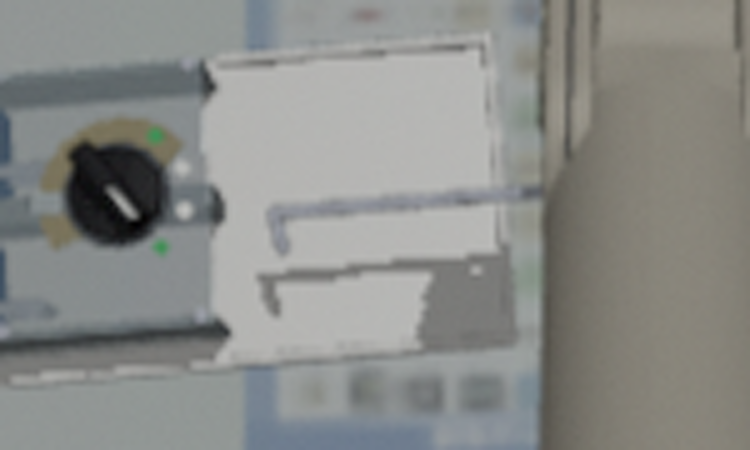

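View pics/side7.png

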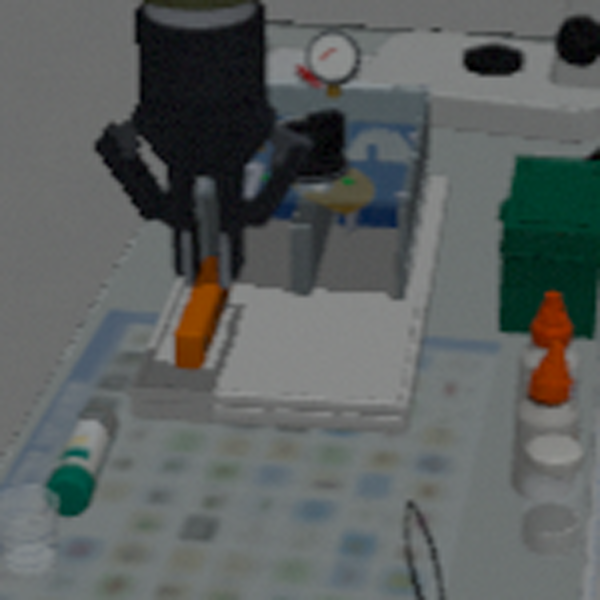

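```bash
python3 -m inch '[[[0,0,0],[50,1,0],1],[[0,0,0],[87,1,0],1],[[0,0,0],[87,1,0],1]]'
python3 - <<'E'
from g import *
st()
from workcell import camera
t=camera("top"); np.savez("top8.npz",**t); im=t["pixels"][190:280,160:310,::-1]
cv2.imwrite("pics/top8.png",cv2.resize(im,None,fx=5,fy=5,interpolation=cv2.INTER_CUBIC))
print(w2f(readout.get_obs()["position"]))
E
```

```text
clock: 8.28
position: [0.4396, -0.0766, 0.0321]
ee_rot: [-0.012, 0.709, 0.011, 0.705]
ft_force: [-0.8, -1.0, -1.1]
grip_width: 0.168
t 8.275 pos [ 0.44  -0.077  0.032] x [-0.005 -0.002 -1.   ] zyaw 1.8332913378897546 q [-0.662  0.162  0.786  2.138 -0.143  0.899  0.24 ] F [-0.791 -1.029 -1.093] g 0.16771861172999414
[-0.239  0.023  0.034]
```

View pics/top8.png

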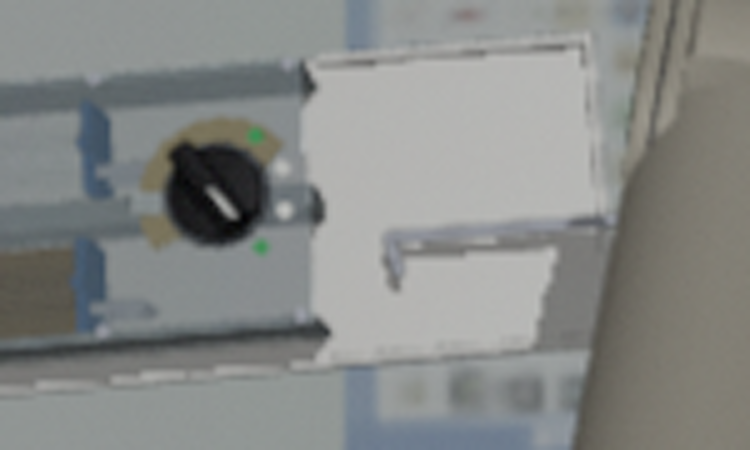

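Run:
```python
from g import *
t=load("top8")
def up(l,f,o): return np.array(l)/f+np.array(o)-0.5+0.5/f
for n,p,z in (("corner",(390,238),.047),("tip",(397,288),.047),("bar top",(150,311),.062),("bar top2",(152,311),.066),("cap front bottom",(105,322),.066),("cap front",(105,245),.070),("partition front",(316,206),.072),("trayfront",(590,36),.0245),("trayfrontR",(612,352),.0245)):
    print(n,w2f(onz(t,up([p],5,[160,190]),z)[0])*1000)
cl=cv2.imread("pics/top8.png")
cv2.imwrite("pics/top8b.png",cv2.resize(cl[200:360,50:230],None,fx=4,fy=4,interpolation=cv2.INTER_CUBIC))
cmd(f2w(-.2376,.0223,.0335),2.1)
```

```text
corner [-41.704  23.828  47.   ]
tip [-44.103  53.742  47.   ]
bar top [98.221 58.106 62.   ]
bar top2 [96.332 58.727 66.   ]
cap front bottom [123.631  63.009  66.   ]
cap front [121.32   18.766  70.   ]
partition front [-2.032  5.665 72.   ]
trayfront [-168.468  -94.393   24.5  ]
trayfrontR [-167.232   98.67    24.5  ]
turn [-0.3 -0.1  0.1] shift [0.2 1.  0.4]
```

View pics/top8b.png

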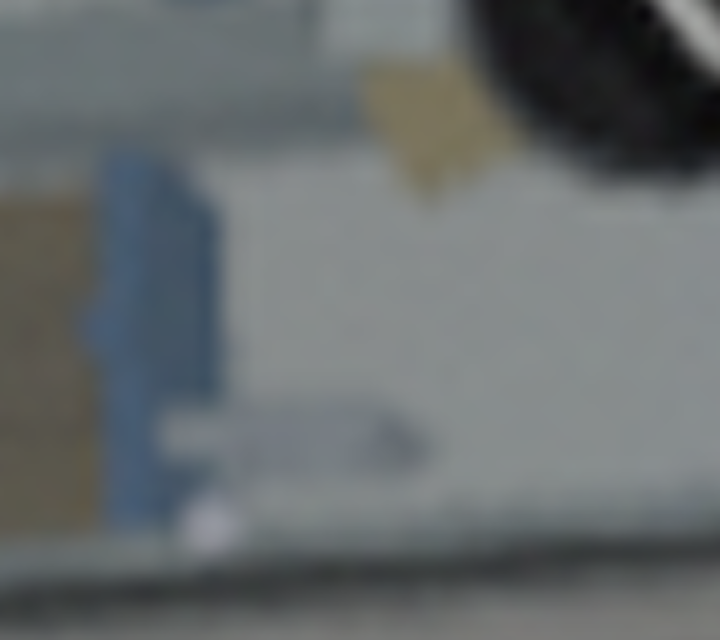

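Run:
```python
from g import *
t=load("top8")
def up(l,f,o): return np.array(l)/f+np.array(o)-0.5+0.5/f
for n,p,z in (("cap front top",(87.5,310),.070),("cap front bot",(104,290),.014),("bar front top",(148,310),.066),("bar front bottom",(157,310),.022),("cap rear?",(75,310),.07)):
    print(n,w2f(onz(t,up([p],5,[160,190]),z)[0])*1000)
for i,(a,b) in enumerate([((0,0),0)]): pass
c=load("top0");C=cloud(c)
```

```text
cap front top [132.645  55.813  70.   ]
cap front bot [134.125  36.935  14.   ]
bar front top [98.616 57.968 66.   ]
bar front bottom [101.408  52.506  22.   ]
cap rear? [139.828  55.257  70.   ]
```

```bash
python3 -c "
from g import *
cmd(f2w(-.0755,.019,.0335),2.1)
cmd(f2w(-.0755,.045,.0335),2.1)"
```

```text
turn [-0.3 -0.1  0.1] shift [  0.1 163.1   3. ]
turn [-0.3 -0.1  0.1] shift [  0.1 162.9 -23. ]
```

```bash
python3 -m inch '[[[-0.3,0,0],[0,10,3],1],[[-0.3,0,0],[0,50,3],1],[[-0.3,0,0],[0,90,3],1],[[-0.3,0,0],[0,125,3],1],[[-0.3,0,0],[0,150,3],1],[[-0.3,0,0],[0,163,3],1],[[-0.3,0,0],[0,163,3],1]]'
python3 - <<'E'
from g import *
st()
from workcell import camera
print(w2f(readout.get_obs()["position"]))
t=camera("top"); np.savez("top9.npz",**t); im=t["pixels"][200:270,150:260,::-1]
cv2.imwrite("pics/top9.png",cv2.resize(im,None,fx=7,fy=7,interpolation=cv2.INTER_CUBIC))
t=camera("side"); np.savez("side9.npz",**t); im=t["pixels"][120:240,190:330,::-1]
cv2.imwrite("pics/side9.png",cv2.resize(im,None,fx=5,fy=5,interpolation=cv2.INTER_CUBIC))
cmd(f2w(-.0755,.019,.0335),2.1)
E
```

```text
clock: 9.2
position: [0.4394, 0.0873, 0.0344]
ee_rot: [-0.014, 0.707, 0.014, 0.707]
ft_force: [0.0, -1.1, -1.1]
grip_width: 0.167
t 9.2 pos [0.439 0.087 0.034] x [-0. -0. -1.] zyaw 2.223478508767867 q [-0.914  0.145  0.658  2.131 -0.113  0.899 -0.151] F [ 0.043 -1.094 -1.144] g 0.1665524071617439
[-0.075  0.018  0.034]
turn [-0.  -0.1  0. ] shift [ 0.4  0.9 -0.3]
```

View pics/top9.png

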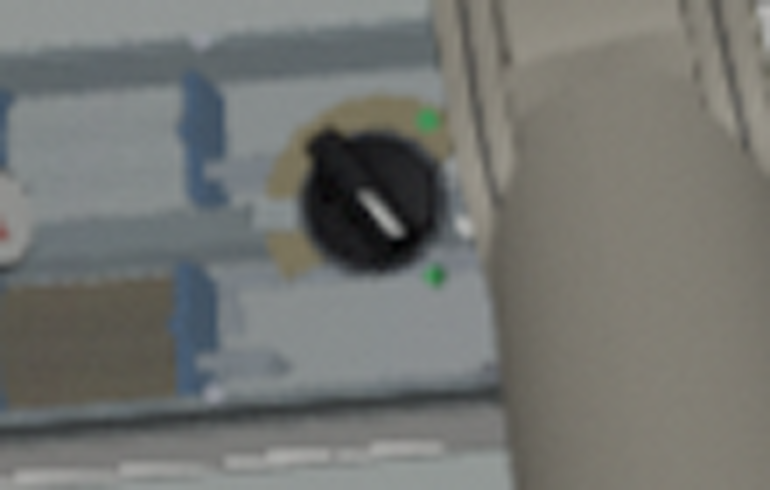

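View pics/side9.png

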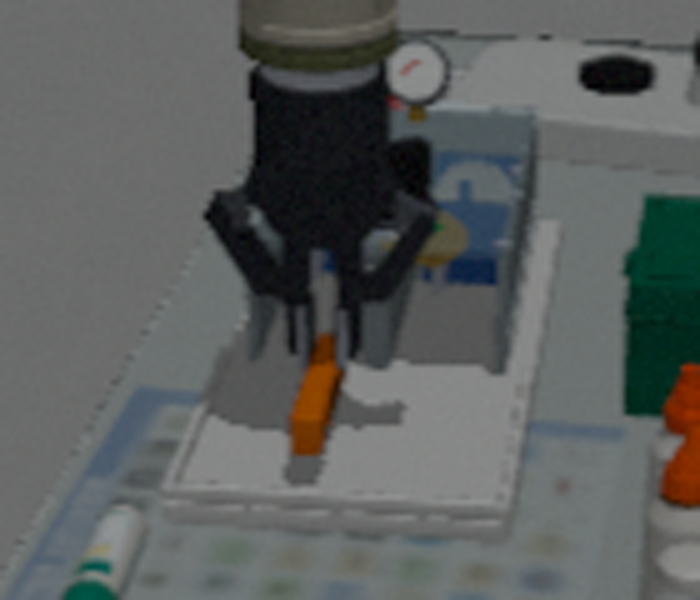

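Run:
```python
from g import *
t=load("top9")
im=t["pixels"][225:265,165:215,::-1].copy()
im=cv2.normalize(im,None,0,255,cv2.NORM_MINMAX)
cv2.imwrite("pics/top9b.png",cv2.resize(im,None,fx=15,fy=15,interpolation=cv2.INTER_CUBIC))
```

```text
(no output)
```

View pics/top9b.png

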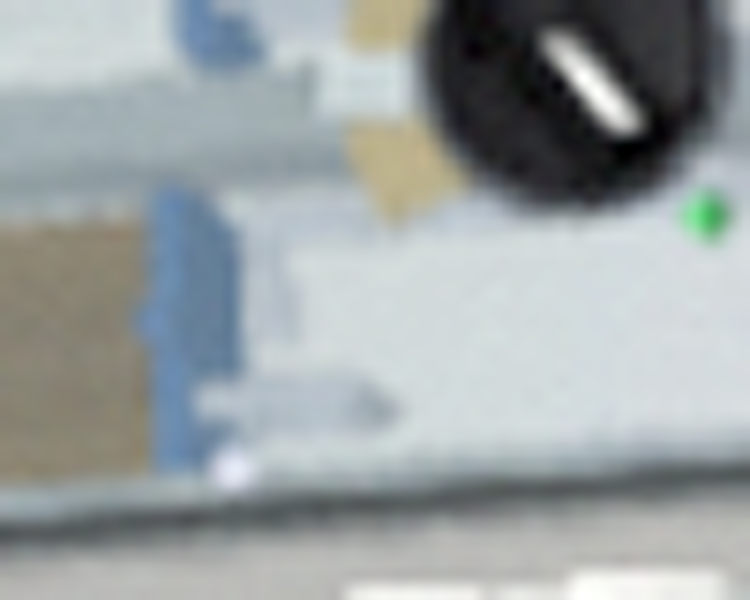

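```bash
python3 -m inch '[[[0,0,0],[0.5,1,-8],1],[[0,0,0],[0.5,1,-15],1],[[0,0,0],[0.5,1,-20],1],[[0,0,0],[0.5,1,-20],1]]'
python3 - <<'E'
from g import *
st()
from workcell import camera
print(w2f(readout.get_obs()["position"]))
t=camera("top"); np.savez("top10.npz",**t); 
im=t["pixels"][225:265,165:215,::-1].copy()
im=cv2.normalize(im,None,0,255,cv2.NORM_MINMAX)
cv2.imwrite("pics/top10.png",cv2.resize(im,None,fx=15,fy=15,interpolation=cv2.INTER_CUBIC))
cmd(f2w(-.0755,.040,.0335),2.1)
E
```

```text
clock: 9.8
position: [0.4187, 0.0861, 0.0335]
ee_rot: [-0.013, 0.707, 0.013, 0.707]
ft_force: [0.6, 0.5, -1.0]
grip_width: 0.172
t 9.8 pos [0.419 0.086 0.033] x [-0.001 -0.    -1.   ] zyaw 2.097008768912977 q [-0.935  0.092  0.656  2.179 -0.072  0.893 -0.199] F [ 0.597  0.495 -0.98 ] g 0.17151175989781708
[-0.075  0.039  0.033]
turn [ 0.  -0.1  0. ] shift [ 0.1 -0.2 -1.2]
```

View pics/top10.png

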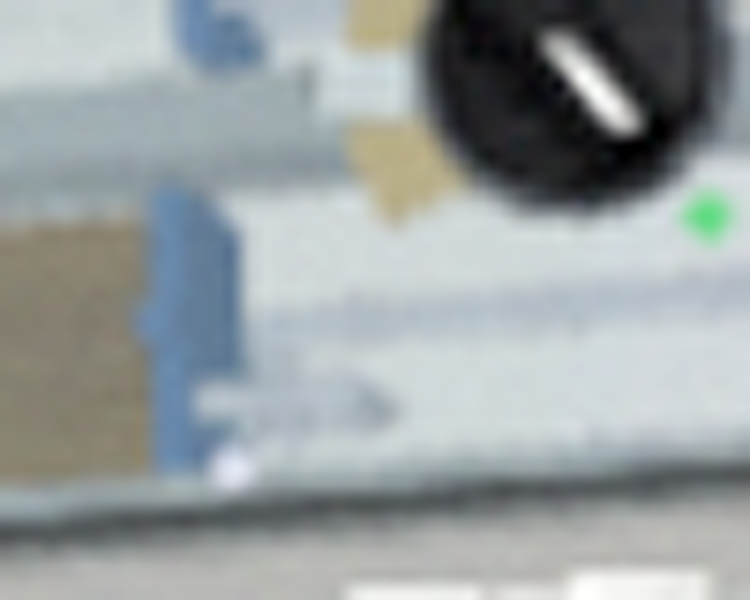

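```bash
python3 -m inch '[[[0,0,0],[0,0,-2],1],[[0,0,0],[0,-4,-2],1],[[0,0,0],[0,-8,-2],1],[[0,0,0],[0,-15,-2],1],[[0,0,0],[0,-25,-2],1],[[0,0,0],[0,-37,-2],1],[[0,0,0],[0,-50,-2],1],[[0,0,0],[0,-60,-2],1],[[0,0,0],[0,-60,-2],1]]'
python3 - <<'E'
from g import *
st()
from workcell import camera
print(w2f(readout.get_obs()["position"]))
t=camera("top"); np.savez("top11.npz",**t); 
im=t["pixels"][195:275,150:270,::-1].copy()
cv2.imwrite("pics/top11.png",cv2.resize(im,None,fx=6,fy=6,interpolation=cv2.INTER_CUBIC))
E
```

```text
clock: 10.98
position: [0.4192, 0.0251, 0.0336]
ee_rot: [-0.013, 0.707, 0.012, 0.707]
ft_force: [-1.4, 0.4, -1.2]
grip_width: 0.166
t 10.975 pos [0.419 0.025 0.034] x [-0.001 -0.001 -1.   ] zyaw 2.0143749257842773 q [-0.856  0.072  0.716  2.198 -0.06   0.891 -0.068] F [-1.365  0.4   -1.249] g 0.16615866817818176
[-0.136  0.041  0.034]
```

View pics/top11.png

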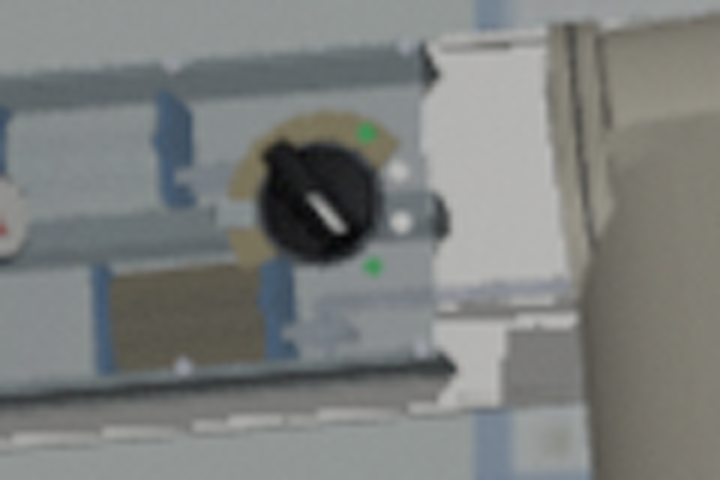

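```bash
python3 -m inch '[[[0,0,0],[0,-12,0],1],[[0,0,0],[0,-30,0],1],[[0,0,0],[0,-48,0],1],[[0,0,0],[0,-66,0],1],[[0,0,0],[0,-84,0],1],[[0,0,0],[0,-100,0],1],[[0,0,0],[0,-113,0],1],[[0,0,0],[0,-120,0],1],[[0,0,0],[0,-120,0],1]]'
python3 - <<'E'
from g import *
st()
from workcell import camera
print(w2f(readout.get_obs()["position"]))
t=camera("top"); np.savez("top12.npz",**t); 
im=t["pixels"][185:285,180:320,::-1].copy()
cv2.imwrite("pics/top12.png",cv2.resize(im,None,fx=5.5,fy=5.5,interpolation=cv2.INTER_CUBIC))
t=camera("side"); im=t["pixels"][120:270,190:340,::-1]
cv2.imwrite("pics/side12.png",cv2.resize(im,None,fx=4,fy=4,interpolation=cv2.INTER_CUBIC))
E
```

```text
clock: 12.15
position: [0.4234, -0.0947, 0.0336]
ee_rot: [-0.013, 0.707, 0.012, 0.707]
ft_force: [-0.2, -0.0, -1.6]
grip_width: 0.172
t 12.15 pos [ 0.423 -0.095  0.034] x [-0.001 -0.001 -1.   ] zyaw 2.021358253686001 q [-0.67   0.121  0.833  2.17  -0.113  0.894  0.265] F [-0.222 -0.016 -1.639] g 0.17205080989273536
[-0.256  0.041  0.034]
```

View pics/top12.png

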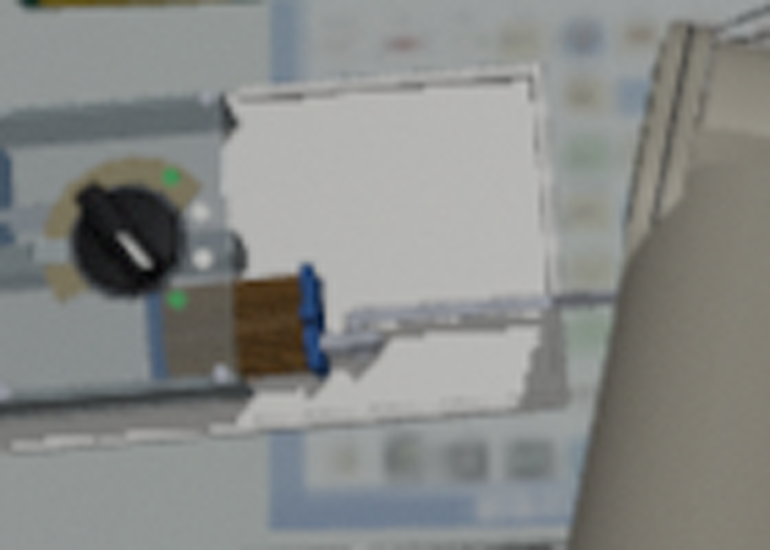

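View pics/side12.png

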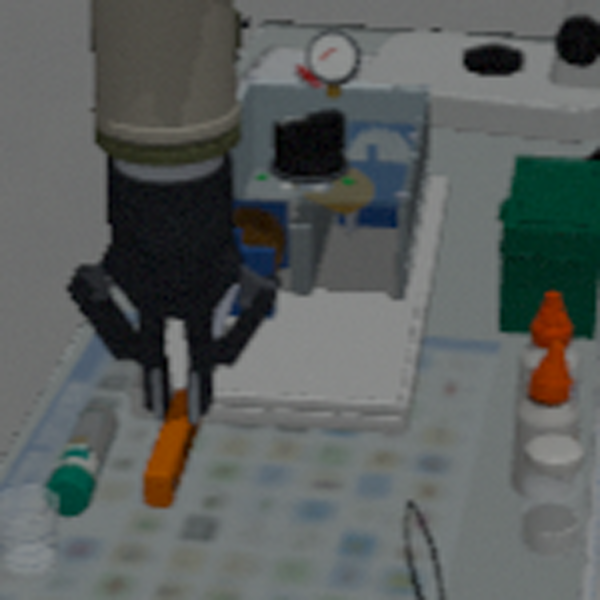

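```bash
python3 -m inch '[[[0,0,0],[0,-10,0],1],[[0,0,0],[0,-24,0],1],[[0,0,0],[0,-38,0],1],[[0,0,0],[0,-52,0],1],[[0,0,0],[0,-64,0],1],[[0,0,0],[0,-74,0],1],[[0,0,0],[0,-81,0],1],[[0,0,0],[0,-82,0],1]]'
python3 - <<'E'
from g import *
st()
from workcell import camera
print(w2f(readout.get_obs()["position"]))
t=camera("top"); np.savez("top13.npz",**t); 
im=t["pixels"][185:285,180:320,::-1].copy()
cv2.imwrite("pics/top13.png",cv2.resize(im,None,fx=5.5,fy=5.5,interpolation=cv2.INTER_CUBIC))
E
```

```text
clock: 13.25
position: [0.4263, -0.1764, 0.0336]
ee_rot: [-0.013, 0.708, 0.012, 0.706]
ft_force: [0.1, 0.6, -2.2]
grip_width: 0.168
t 13.25 pos [ 0.426 -0.176  0.034] x [-0.001 -0.001 -1.   ] zyaw 2.0447815964483604 q [-0.503  0.215  0.873  2.106 -0.207  0.908  0.523] F [ 0.063  0.601 -2.205] g 0.16760167858323044
[-0.338  0.041  0.034]
```

View pics/top13.png

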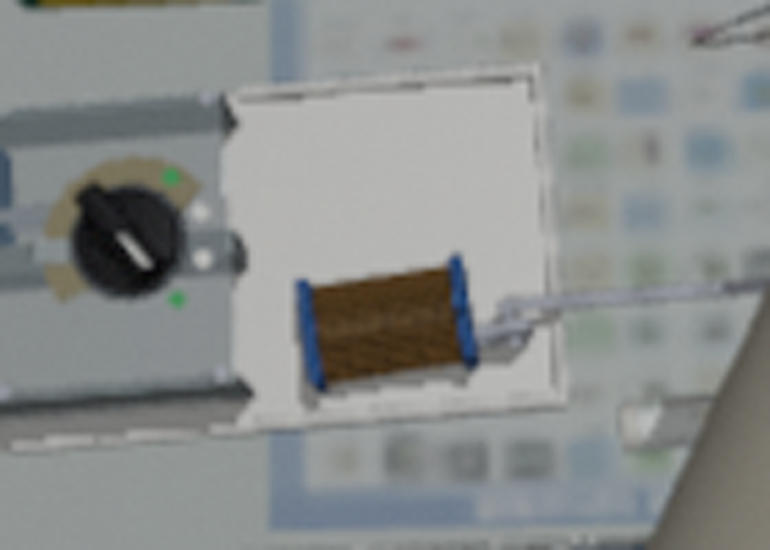

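```bash
python3 -m inch '[[[0,0,0],[0,4,0],1],[[0,0,0],[0,7,0],1],[[0,0,0],[0,7,0],1],[[0,0,0],[0,8,10],1],[[0,0,0],[0,9,20],1],[[0,0,0],[0,10,30],1],[[0,0,0],[0,10,34],1],[[0,0,0],[0,10,34],1]]'
python3 - <<'E'
from g import *
st()
from workcell import camera
print(w2f(readout.get_obs()["position"]))
t=camera("top"); np.savez("top14.npz",**t); 
im=t["pixels"][185:285,180:320,::-1].copy()
cv2.imwrite("pics/top14.png",cv2.resize(im,None,fx=5.5,fy=5.5,interpolation=cv2.INTER_CUBIC))
E
```

```text
clock: 14.3
position: [0.4601, -0.1653, 0.0334]
ee_rot: [-0.013, 0.708, 0.012, 0.706]
ft_force: [0.7, 0.9, -0.9]
grip_width: 0.167
t 14.3 pos [ 0.46  -0.165  0.033] x [-0.002 -0.001 -1.   ] zyaw 2.0555615607424658 q [-0.493  0.289  0.84   2.038 -0.266  0.926  0.524] F [ 0.744  0.862 -0.901] g 0.16722630569250313
[-0.328  0.007  0.033]
```

View pics/top14.png

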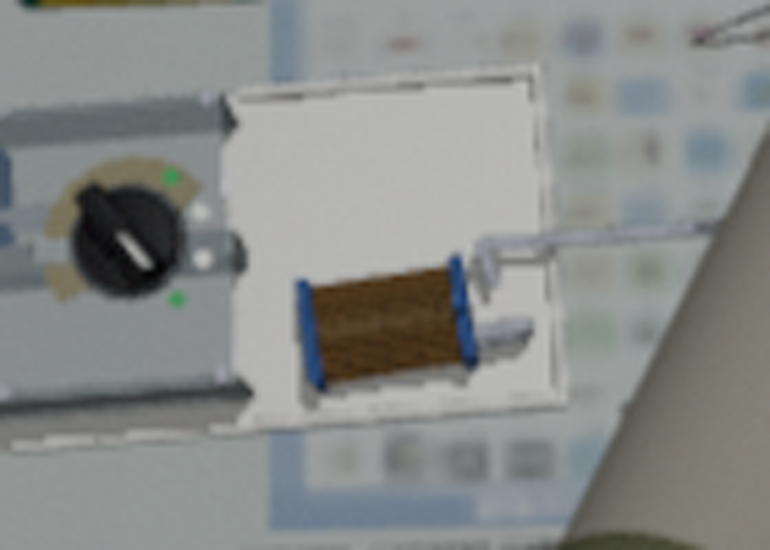

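```bash
python3 -m inch '[[[0,0,0],[0,-40,5],1],[[0,0,0],[-40,-60,10],1],[[0,0,0],[-100,-70,10],1],[[0,0,0],[-115,-70,10],1],[[0,0,0],[-115,-70,10],1]]'
python3 - <<'E'
from g import *
st()
cmd([.4487,-.4172,.147],-46.64)
E
```

```text
clock: 14.98
position: [0.4727, -0.2344, 0.1487]
ee_rot: [-0.013, 0.707, 0.013, 0.707]
ft_force: [0.9, 0.3, -1.7]
grip_width: 0.167
t 14.975 pos [ 0.473 -0.234  0.149] x [-0. -0. -1.] zyaw 2.062420350725859 q [-0.435  0.214  0.918  1.837 -0.183  1.179  0.578] F [ 0.885  0.295 -1.674] g 0.1671454711091241
turn [48.7 -0.   0. ] shift [   1.8 -181.8  -30.6]
```

```bash
python3 -m inch '[[[10,0,0],[0,-40,-6],1],[[20,0,0],[0,-80,-12],1],[[30,0,0],[0,-120,-20],1],[[40,0,0],[0,-155,-26],1],[[48.7,0,0],[2,-182,-30.5],1],[[48.7,0,0],[2,-182,-30.5],1],[[48.7,0,0],[2,-182,-30.5],1]]'
python3 - <<'E'
from g import *
st()
from workcell import camera
for n in("top","side"):
    c=camera(n); np.savez(f"{n}15.npz",**c); im=c["pixels"][:,:,::-1]; im=im[150:260,340:470] if n=="top" else im[210:320,180:320]
    cv2.imwrite(f"pics/{n}15.png",cv2.resize(im,None,fx=5,fy=5,interpolation=cv2.INTER_CUBIC))
cmd([.4487,-.4172,.0425],-46.64)
E
```

```text
clock: 15.85
position: [0.4486, -0.4161, 0.1452]
ee_rot: [0.279, 0.651, -0.279, 0.649]
ft_force: [0.1, 0.5, -1.4]
grip_width: 0.165
t 15.85 pos [ 0.449 -0.416  0.145] x [-0.002  0.001 -1.   ] zyaw -46.50470291310916 q [-0.094  0.529  1.045  1.622 -0.474  1.271  0.224] F [ 0.051  0.47  -1.37 ] g 0.16476534921458014
turn [ 0.2 -0.1 -0. ] shift [103.6  -1.3   0.7]
```

View pics/top15.png

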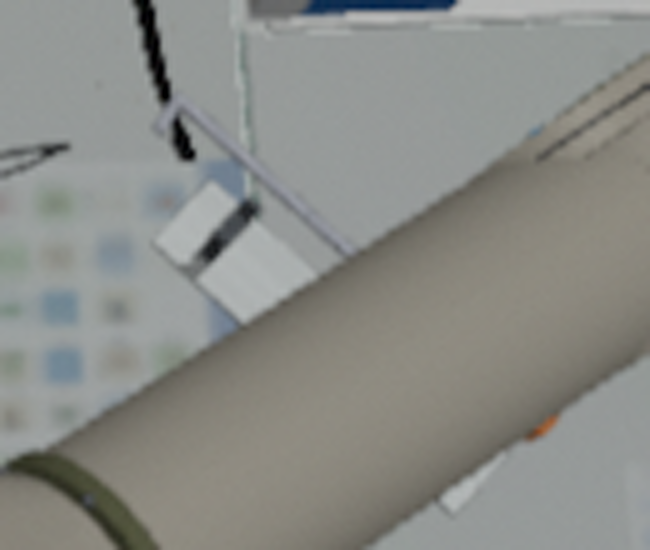

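View pics/side15.png

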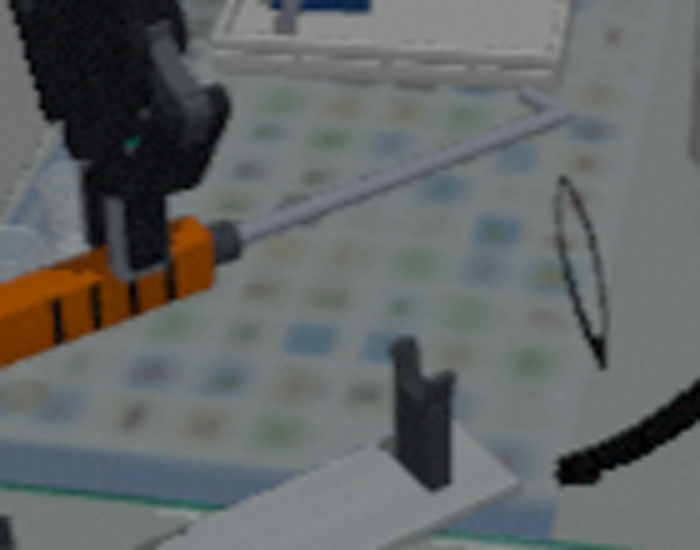

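Run:
```python
from g import *
t=load("top15");s=load("side15")
def up(l,f,o): return np.array(l)/f+np.array(o)-0.5+0.5/f
r=tri(t,up([[177,104]],5,[340,150]),s,up([[570,116]],5,[180,210]));print(r)
o=readout.get_obs();M=R.from_quat(o["ee_rot"])
print("in tool",M.inv().apply(r[:,:3]-o["position"])*1000)
```

```text
[[ 0.592 -0.278  0.156  0.004]]
in tool [[-10.315 197.919  -1.826]]
```

```bash
python3 -m inch '[[[0,0,0],[40,-1.3,0.7],1],[[0,0,0],[76,-1.3,0.7],1],[[0,0,0],[80,-1.3,0.7],1],[[0,0,0],[80,-1.3,0.7],1]]'
python3 - <<'E'
from g import *
st()
from workcell import camera
for n in("top","side"):
    c=camera(n); np.savez(f"{n}16.npz",**c); im=c["pixels"][:,:,::-1]; im=im[160:230,350:430] if n=="top" else im[230:340,155:305]
    f=8 if n=="top" else 5
    cv2.imwrite(f"pics/{n}16.png",cv2.resize(im,None,fx=f,fy=f,interpolation=cv2.INTER_CUBIC))
cmd([.4487,-.4172,.0425],-46.64)
E
```

```text
clock: 16.45
position: [0.4493, -0.4172, 0.0671]
ee_rot: [0.279, 0.65, -0.279, 0.65]
ft_force: [0.8, -1.0, -1.0]
grip_width: 0.168
t 16.45 pos [ 0.449 -0.417  0.067] x [ 0.  0. -1.] zyaw -46.42464663579411 q [-0.046  0.609  0.976  1.694 -0.549  1.139  0.275] F [ 0.848 -1.011 -0.958] g 0.16788552997781242
turn [ 0.2  0.1 -0. ] shift [25.2 -0.2 -1. ]
```

View pics/top16.png

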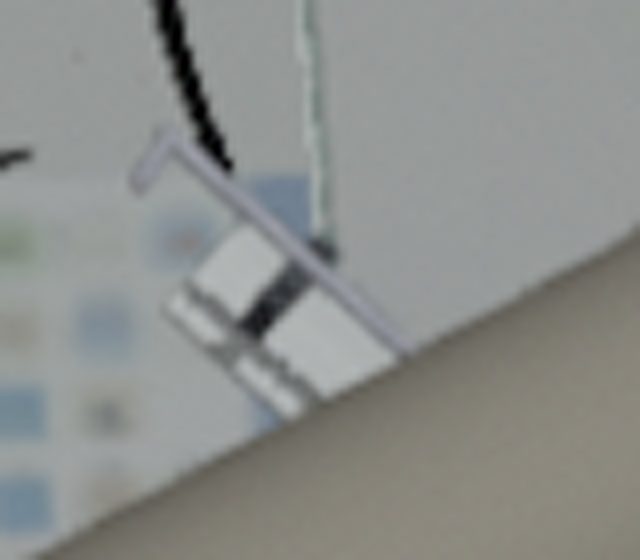

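View pics/side16.png

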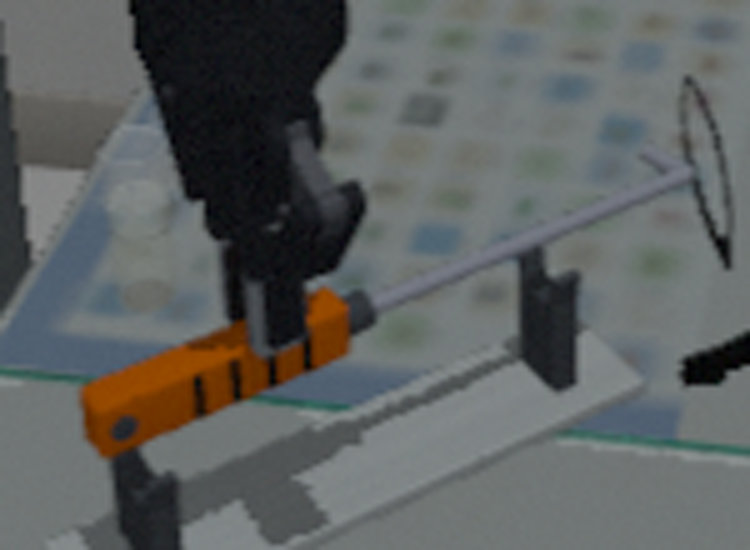

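Run:
```python
from g import *
def up(l,f,o): return np.array(l)/f+np.array(o)-0.5+0.5/f
# sub-pixel shaft centre: bright line cross-sections, by tophat in both images
def shaft(name,z):
    t=load(name); g=cv2.cvtColor(t["pixels"],cv2.COLOR_RGB2GRAY).astype(float)
    return t,g
t0=load("top0");t1=load("top16")
a=onz(t0,up([[150,85],[200,132],[250,176],[300,220],[340,255]],6,[350,170]),.055)
b=onz(t1,up([[200,162],[250,212],[300,255],[350,301],[395,343]],8,[350,160]),.0796)
d=np.r_[np.cos(np.deg2rad(44)),np.sin(np.deg2rad(44))];n=np.r_[-d[1],d[0]]
o=np.r_[.4475,-.4165]
for P in(a,b): print(np.c_[(P[:,:2]-o)@d,(P[:,:2]-o)@n]*1000)
```

```text
[[177.629  -2.324]
 [143.525  -1.428]
 [110.654  -1.692]
 [ 77.986  -1.954]
 [ 52.064  -2.239]]
[[184.57   -3.396]
 [158.594  -1.854]
 [134.504  -2.315]
 [109.779  -1.921]
 [ 87.483  -1.397]]
```

```bash
python3 -m inch '[[[0,0,0],[8,0,-0.5],1],[[0,0,0],[16,0,-0.5],1],[[0,0,0],[21,0,-0.5],1],[[0,0,0],[24,0,-0.5],1],[[0,0,0],[24,0,-0.5],1]]'
python3 - <<'E'
from g import *
st()
from workcell import camera
c=camera("side"); im=c["pixels"][230:360,155:315,::-1]
cv2.imwrite("pics/side17.png",cv2.resize(im,None,fx=4.5,fy=4.5,interpolation=cv2.INTER_CUBIC))
E
```

```text
clock: 17.18
position: [0.4491, -0.4174, 0.0435]
ee_rot: [0.279, 0.65, -0.279, 0.65]
ft_force: [-0.2, 0.1, -0.8]
grip_width: 0.166
t 17.175 pos [ 0.449 -0.417  0.044] x [ 0.001 -0.    -1.   ] zyaw -46.452937019557666 q [-0.03   0.635  0.952  1.712 -0.574  1.099  0.291] F [-0.242  0.115 -0.799] g 0.16553440005251738
```

View pics/side17.png

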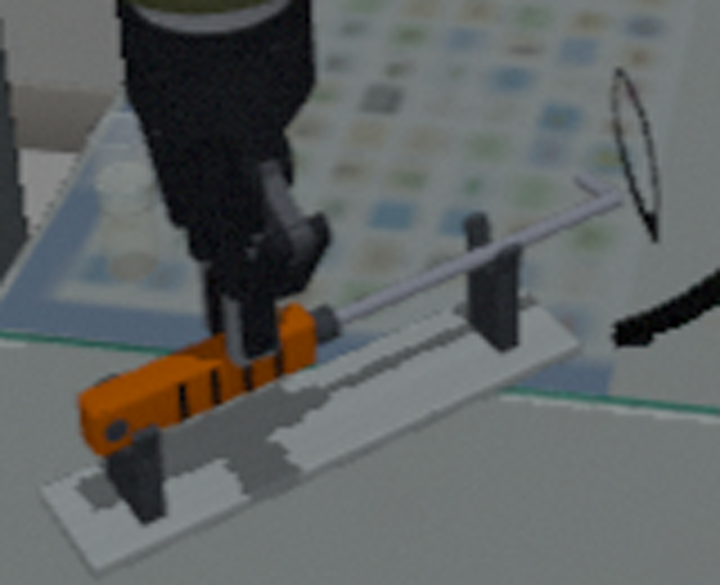

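Seated; lower the last millimetre, release and back off.

```bash
python3 -m inch '[[[0,0,0],[1.5,0,0],1],[[0,0,0],[1.5,0,0],1],[[0,0,0],[0,0,0],0.5],[[0,0,0],[0,0,0],0.3],[[0,0,0],[0,0,0],0.3],[[0,0,0],[-40,0,0],0.3],[[0,0,0],[-100,0,0],0.3],[[0,0,0],[-160,0,0],0.3],[[0,0,0],[-180,-60,-20],0.3],[[0,0,0],[-180,-60,-20],0.3]]'
python3 - <<'E'
from g import *
st()
from workcell import camera
for n in("top","side"):
    c=camera(n); np.savez(f"{n}18.npz",**c); cv2.imwrite(f"pics/{n}18.png",cv2.resize(c["pixels"][:,:,::-1],None,fx=1.4,fy=1.4,interpolation=cv2.INTER_CUBIC))
c=load("side18"); im=c["pixels"][120:360,155:355,::-1]
cv2.imwrite("pics/side18z.png",cv2.resize(im,None,fx=2.5,fy=2.5,interpolation=cv2.INTER_CUBIC))
E
```

```text
clock: 18.48
position: [0.3873, -0.4476, 0.226]
ee_rot: [0.281, 0.647, -0.282, 0.65]
ft_force: [0.7, 0.8, 0.6]
grip_width: 0.7
t 18.475 pos [ 0.387 -0.448  0.226] x [ 0.003 -0.003 -1.   ] zyaw -46.86163498456847 q [-0.078  0.414  1.132  1.577 -0.381  1.389  0.271] F [0.658 0.791 0.563] g 0.6998083062962925
```

View pics/top18.png

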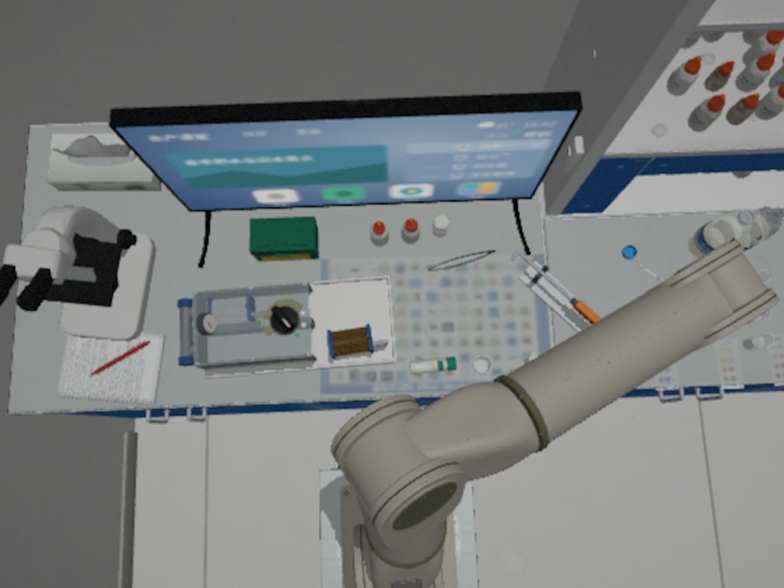

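View pics/side18z.png

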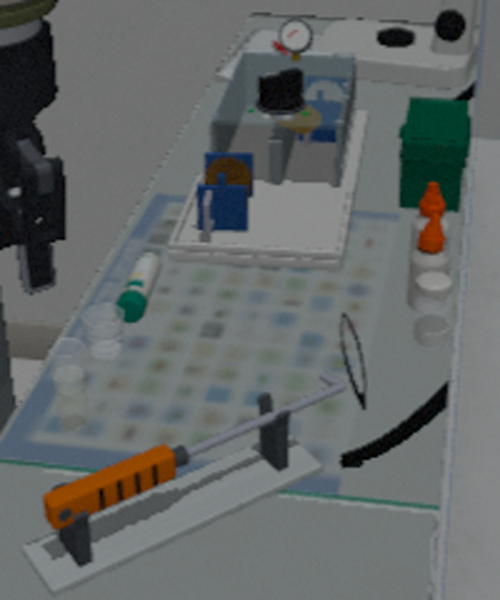

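Run:
```python
from g import *
t=load("top18");t0=load("top0")
a=t["pixels"][170:270,350:420,::-1];b=t0["pixels"][170:270,350:420,::-1]
c=np.hstack([b,a]); c2=np.hstack([t0["pixels"][190:275,130:290,::-1],t["pixels"][190:275,130:290,::-1]])
cv2.imwrite("pics/cmp1.png",cv2.resize(c,None,fx=5,fy=5,interpolation=cv2.INTER_CUBIC))
cv2.imwrite("pics/cmp2.png",cv2.resize(t["pixels"][190:275,130:290,::-1],None,fx=5,fy=5,interpolation=cv2.INTER_CUBIC))
# pointer
r=(slice(218,240),slice(190,220)); m=t["pixels"][r].min(2)>150; v,u=np.nonzero(m); 
P=np.array([w2f(p) for p in onz(t,np.c_[u+190,v+218],.138)])[:,:2]
P=P[np.linalg.norm(P-[.052,0],axis=1)<.034]; q=P.mean(0);V=np.linalg.svd(P-q)[2][0];print("pointer",len(P),q,np.rad2deg(np.arctan2(V[1],-V[0])))
```

```text
pointer 2 [0.041 0.012] 48.81499549109582
```

View pics/cmp1.png

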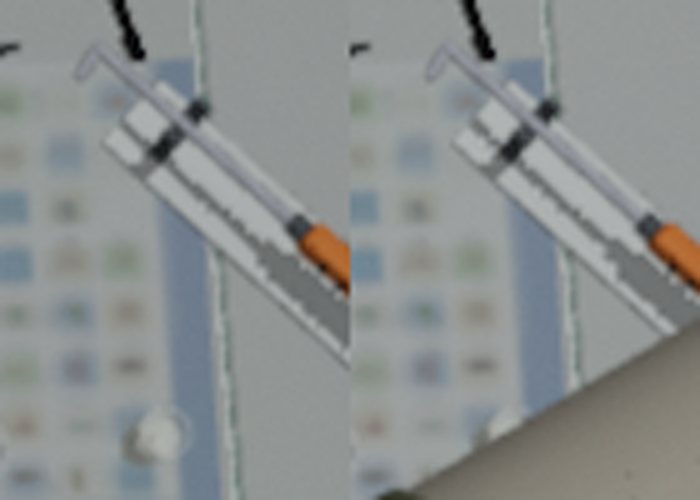

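View pics/cmp2.png

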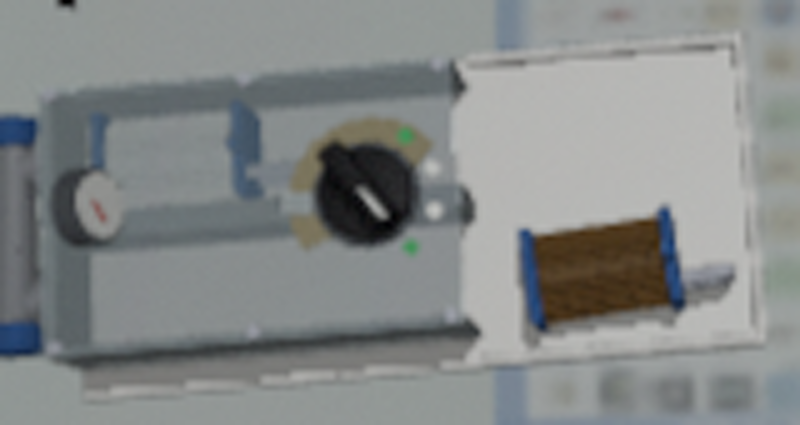

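```bash
python3 -c "
from workcell import manip
print(manip.hand_in())"
```

```text
the job is handed in; nothing more can be done
None
```

The dirty cartridge is out of its bay and standing upright on the drip tray. I handed the job in at about 18.6 s of the 72 s allowed.

- **Selector:** I turned it clockwise to the green mark on the dirty (+y) bay's side. The last picture shows the pointer on that mark, at about -54° by eye, which is the right click, with the cam clear of that bay only. A coarse mask of only two pixels gave about -49°, which I don't trust.
- **Selector at the start:** The pointer stood at about +7.5°, not at the +18° of an inner click, so I set the turn from the measured angle.
- **Cartridge:** I hooked the D-handle and drew the cartridge out with the puller only. In the last views it lies wholly on the tray, clear of the mouth, turned about 6° from straight.
- **Puller:** It is back in its cradle, level, and looks the same as it did at the start in both views.
- **Surroundings:** The clean cartridge is in its bay. The bystanders look unmoved, judged by eye only. The arm hid the vial in the last top view, but the side view shows it standing. The gripper is open, well clear and touching nothing.
- **Forces:** The highest wrist force I read was about 25 N, while gripping the selector. I read it only at the end of each move, so short peaks could have been higher.

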